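# Gauge both faces of a sprayer nozzle body

## Robot

A 6-joint arm with a two-finger parallel gripper is mounted at the origin on the work surface. World frame = base frame: x ahead of the robot, y to its left, z up, the work surface at z = 0. Lengths are in m, angles in rad, forces in N, time in s.
With the tool pointing down it reaches from about 0.225 to 0.875 m from the base axis. Payload 3.4 kg.
Tool frame: the origin (TCP) lies at the very end of the fingers, on their centre line; the grasp point (between the pads) lies 19 mm behind it; z points along the fingers, y is the direction in which the jaws open and shut (so a half turn about z gives the same grasp; the last joint's range is limited). The gripper opens to 85 mm and grips with 20 to 120 N. Pads are 22 mm wide; open, the fingers measure 114 mm over their backs; the gripper's body (76 mm by 85 mm) begins 54 mm behind the grasp point. The pads swing forward as they close: fully open they stand 13 mm farther back than shut.
Start: joints at [1.185, 0.276, 1.505, -0, 1.361, -0.121], TCP at [0.151, 0.555, 0.231] pointing down, gripper open.
Joint ranges: [-2.89, 2.89], [-0.75, 2.08], [0.22, 2.7], [-1.18, 4.32], [0.11, 2.71], [-2.7, 2.7]. Speed limits (rad/s): [2.57, 2.57, 3.14, 3.14, 3.14, 3.14].

## Interface

Orientations are given as a unit quaternion [w, x, y, z].
In Python, from rig import manip, eyes gives the robot as it stands. The module is installed in compiled form; this text tells all that it offers.
- The arm moves only by the tool servo_tool, never from a script. Its argument "deltas" is one flat list of numbers, 6 for each row, row after row: the shift along the tool's x, y, z in cm, then the turn, a rotation vector about the tool's x, y, z in degrees. A call has 1 to 20 rows; each row shifts and turns the pose as measured when the row begins, along the tool's axes as they then stand; what a row does not reach is not made up. A row lasts 1/10 s, in which the tool goes at most 50 mm and 8.59 degrees, less where a joint would pass 70% of its speed; a pose out of reach is approached as far as the arm can. A call with a gripper value outside its range is refused whole. "jaw" is the finger opening in cm, from 0 to 8.54, set as the call begins (left out, the last holds). The fingers move at their own pace and stop on an object; "grip_force" is the grip in N (left out, the last holds). Time passes only in rows, so rows that do not move let the fingers close. It gives the time, the measured TCP pose, the force and the opening at its end, in the units of the state.
- manip.get_state(): the state, without advancing time (a new reading comes with each control period).
- eyes.get_image(name): name is "scene" or "top"; returns (picture, depth): 384x512x3 uint8, red, green, blue; 384x512 float32, m along the optical axis (not along the pixel's ray), 0 where there is no reading.
- eyes.get_calibration(name): a dict with "camera_matrix" (3x3 intrinsics, pixels), "rvec" (rotation vector, rad) and "tvec" (3), from world to camera coordinates, as OpenCV has them. Camera axes: x right, y down, z forward; pixel columns grow to the right and rows downward; lengths in m; the calibration is good to about 2 mm. A picture is of the moment at which its call begins. get_calibration takes no time and is no camera call.
- manip.sign_off(): hands the job in, once; it reports no verdict.
The state is a dict: "clock": time; "qpos": joint angles; "qd": joint speeds; "effort": joint torques, N m; "position": TCP position; "ee_rot": TCP orientation; "contact_force": force on the tool from outside, world axes, zero at the start; "moment": the same for the moment, N m; "width": finger opening in m.
Only numpy, scipy, OpenCV 4.12 (cv2) and the standard library are available. Lean on these libraries where they do the work, as an engineer would, in place of code of your own. Each camera call takes 0.05 s, during which the arm holds its last target.

## Task

First clear every brown cone tip into the grey parts tray. Then swing the white nozzle body to its stop with the blue pad facing the anvil and gauge that gap: hang the gauges in it one at a time, letting go of each, starting with the thinnest and going up until one just fits and brings the dial into the green; hang that one back in the rack too, swing the body to its other stop and gauge the yellow pad in the same way, again starting with the thinnest. Leave the gauge that fits the yellow pad in the gap, the other gauges hanging in the rack, and the spare nozzle body and oil jar undisturbed.

Things in the scene. Friction and masses are not known exactly. Their poses are not given: they have to be found in the camera images.
- fixture: Fixed steel gauging fixture, base 130 x 215 x 10 mm; origin at the table under the anvil face. Its y axis runs from the anvil (44 mm wide block, y -34 to 0 mm, 60 mm high) across the gap to the white nozzle body; x runs along the gap. Chrome dial face up at y = -72 mm. But for the crank pin nothing stands above 60 mm.
- gap (a point): Middle of the anvil face's top edge, 60 mm above the table; axes as the fixture. The gap spans y = 0 to g; g, unknown, 14 to 24 mm, differs for each pad. A gauge goes in blade down, thickness along y, flange resting on anvil and pad tops: its grip point is then 29 mm above this point, within 12 mm of x = 0. Best lowered about 1 mm off the anvil face. Faces are oiled. Gap 50 mm deep: blades do not bottom.
- pivot (a point): Upright spindle axis of the nozzle body, 60 mm above the table. The body carries a blue pad and a yellow pad (dots on its top too), each 30 mm wide with its top 60 mm above the table.
- turret (a joint): Turn of the nozzle body (rad), growing anticlockwise seen from above. Stop at 0: blue pad squarely faces the anvil. Stop at 1.571: yellow pad faces the anvil. Starts in between. It stays where it is left; swinging it takes about 4 N at the crank pin.
- crank (a point): Crank pin on the nozzle body for swinging it: upright steel pin 14 mm thick, 60 mm from the spindle axis, free from 60 to 101 mm above the table; this point is on its axis 84 mm above the table. It lies at +45 degrees from the fixture's x axis when the turret joint is 0 and at +135 degrees when it is 1.571.
- plunger (a joint): Brass feeler in the anvil face, sprung (0.6 to 1.7 N), 7.5 mm proud at 0, flush at 0.0075 m; its top is ramped so a blade pushes it in on the way down. It turns the dial needle: red below 0.002 m (gauge too thin, or none), green above (just fits: gap less than 5.5 mm over the gauge's thickness). Read it with the gauge let go; the spring then pushes the blade against the pad.
- rack_top (a point): Centre of the top of the fixed aluminium gauge rack, 52 mm above the table: two rails along its x axis, 226 mm long, 28 mm clear between (along y). Gauges hang in it by their flanges, thickness along y, anywhere within 90 mm of the middle in x; at first at -75, -25, 25, 75 mm in mixed order. A hung gauge's grip point is 29 mm above this point.
- tray: Fixed grey open parts tray 130 (x) x 190 (y) mm, 22 mm high, walls 4 mm, floor 4 mm; origin under its centre at the table.
- spare_body: Bystander: white plastic nozzle body with bayonet collar, 80 mm high, 60 mm across; origin under its centre. Leave alone.
- oil_jar: Bystander: amber jar, 90 mm high, 60 mm across; origin under its centre. Leave alone.
- gauge_8_grip (a point): Gauge 8 mm thick, white head: steel blade 8 (along y) x 30 (x) x 42 mm high with 3 mm chamfers at the foot, under a flange 32 (x) x 48 (y) x 8 mm, under an upright grip block 24 (x) x 14 (y) x 36 mm, 120 g. This point is in the grip block, 21 mm above the flange's top and 71 mm above the blade's foot; z up.
- gauge_12_grip (a point): Gauge 12 mm thick, orange head: steel blade 12 (along y) x 30 (x) x 42 mm high with 3 mm chamfers at the foot, under a flange 32 (x) x 48 (y) x 8 mm, under an upright grip block 24 (x) x 14 (y) x 36 mm, 120 g. This point is in the grip block, 21 mm above the flange's top and 71 mm above the blade's foot; z up.
- gauge_16_grip (a point): Gauge 16 mm thick, green head: steel blade 16 (along y) x 30 (x) x 42 mm high with 3 mm chamfers at the foot, under a flange 32 (x) x 48 (y) x 8 mm, under an upright grip block 24 (x) x 14 (y) x 36 mm, 120 g. This point is in the grip block, 21 mm above the flange's top and 71 mm above the blade's foot; z up.
- gauge_20_grip (a point): Gauge 20 mm thick, black head: steel blade 20 (along y) x 30 (x) x 42 mm high with 3 mm chamfers at the foot, under a flange 32 (x) x 48 (y) x 8 mm, under an upright grip block 24 (x) x 14 (y) x 36 mm, 120 g. This point is in the grip block, 21 mm above the flange's top and 71 mm above the blade's foot; z up.
- tip_1_mid (a point): Brown ceramic cone tip, upright on the table, 44 mm high: foot 38 mm across and 6 mm high, barrel 26 mm across up to 32 mm, then a cone; 50 g. This point is on its axis half-way up (22 mm). One to three of them are there; absent ones give None.
- tip_2_mid (a point): Brown ceramic cone tip, upright on the table, 44 mm high: foot 38 mm across and 6 mm high, barrel 26 mm across up to 32 mm, then a cone; 50 g. This point is on its axis half-way up (22 mm). One to three of them are there; absent ones give None.
- tip_3_mid (a point): Brown ceramic cone tip, upright on the table, 44 mm high: foot 38 mm across and 6 mm high, barrel 26 mm across up to 32 mm, then a cone; 50 g. This point is on its axis half-way up (22 mm). One to three of them are there; absent ones give None.
There are look-alikes about, which are no part of the job. Leave any pink or purple look-alike of the part that bears gauge_12_grip alone.

How it is judged:
By the outcome, as a careful person would: the job done as asked, in the order asked, and still so for the second after the job is handed in, with the robot touching nothing.
Of tip_1, tip_2, tip_3 only 1 to 3 are there at a start; the rules pass over those that are not, and their reading is None.
At some moment in a run one of tip_1, tip_2, tip_3 may be knocked a few centimetres aside while the robot is not near it.
It also fails if it takes over 210 s, if anything falls off the work surface, if the arm or the gripper's body presses on something with over 40 N, if the wrist force passes 120 N, or if a joint passes its speed limit or range.

## Working session

There is one attempt and no reset: what is moved stays moved. The work goes in short steps, Python scripts to look and compute and a tool call to move; the robot and the scene stay as the last step left them, time stands still between calls to the robot, and variables do not carry over. Pictures are saved under pics/ and viewed, and the job is handed in when it is done.

Besides the shell and the picture viewer there is one more tool, called after "Request:" in YAML: its name, and indented under it one key for each argument. servo_tool: Moves the arm, as the interface text tells. Its arguments: {"type":"object","properties":{"deltas":{"type":"array","items":{"type":"number"}},"jaw":{"type":"number"},"grip_force":{"type":"number"}},"required":["deltas"]}

```bash
mkdir -p pics; cat > h.py <<'E'
import numpy as np,cv2
from rig import manip,eyes
def grab(n,save=None):
    p,d=eyes.get_image(n)
    if save: cv2.imwrite('pics/'+save,p[:,:,::-1])
    return p,d
def cal(n):
    c=eyes.get_calibration(n);K=np.array(c['camera_matrix']);R,_=cv2.Rodrigues(np.array(c['rvec'],float));t=np.array(c['tvec'],float).ravel()
    return K,R,t
def ray(n,u,v,z):
    K,R,t=cal(n);o=-R.T@t;d=R.T@np.linalg.inv(K)@np.array([u,v,1.]);s=(z-o[2])/d[2];return o+s*d
def world(n,dep):
    K,R,t=cal(n);h,w=dep.shape;u,v=np.meshgrid(np.arange(w),np.arange(h))
    P=np.stack([(u-K[0,2])/K[0,0]*dep,(v-K[1,2])/K[1,1]*dep,dep],-1)
    return (P-t)@R
def proj(n,p):
    K,R,t=cal(n);q=K@(R@np.array(p)+t);return q[:2]/q[2]
E
python3 - <<'E'
from h import *
for n in('scene','top'):
    p,d=grab(n,n+'0.png');np.savez('pics/%s0.npz'%n,p=p,d=d)
    K,R,t=cal(n);print(n,K.round(1).tolist(),(-R.T@t).round(3),R.round(2).tolist())
s=manip.get_state();print({k:np.round(v,3).tolist() for k,v in s.items()})
E
```

```text
scene [[477.5, 0.0, 256.2], [0.0, 477.5, 195.8], [0.0, 0.0, 1.0]] [1.305 0.165 0.873] [[-0.21, 0.98, 0.01], [0.67, 0.15, -0.73], [-0.71, -0.15, -0.69]]
top [[379.9, 0.0, 254.4], [0.0, 379.9, 191.3], [0.0, 0.0, 1.0]] [ 0.337 -0.031  1.172] [[0.02, -1.0, -0.03], [-0.99, -0.02, -0.13], [0.13, 0.03, -0.99]]
{'clock': 0.1, 'qpos': [1.185, 0.277, 1.506, 0.0, 1.361, -0.121], 'qd': [0.0, -0.002, -0.004, -0.0, -0.002, 0.001], 'effort': [0.0, -41.77, -24.641, -0.0, 0.006, -0.0], 'position': [0.15, 0.555, 0.231], 'ee_rot': [-0.0, 0.132, 0.991, -0.001], 'contact_force': [-1.053, -0.247, 0.58], 'moment': [-0.026, -0.011, -0.045], 'width': 0.085}
```

View pics/scene0.png

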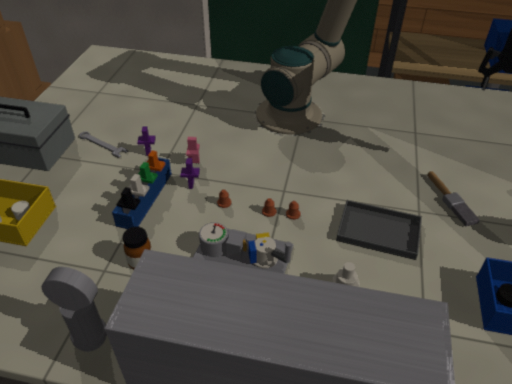

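View pics/top0.png

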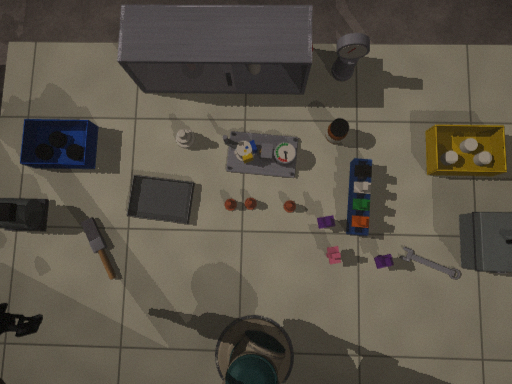

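```bash
python3 - <<'E'
from h import *
p=cv2.imread('pics/top0.png');c=p[110:260,160:400];cv2.imwrite('pics/c1.png',cv2.resize(c,None,fx=3.3,fy=3.3,interpolation=cv2.INTER_CUBIC))
p=cv2.imread('pics/scene0.png');c=p[120:290,100:430];cv2.imwrite('pics/c2.png',cv2.resize(c,None,fx=2.4,fy=2.4,interpolation=cv2.INTER_CUBIC))
E
```

```text
(no output)
```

View pics/c1.png

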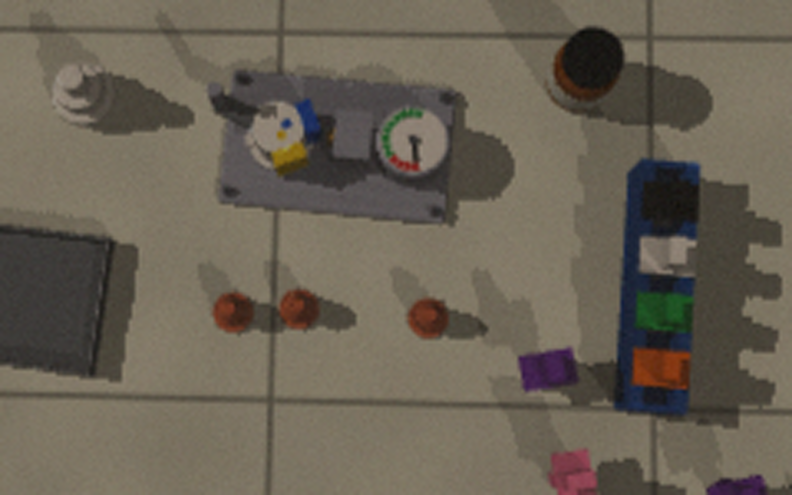

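View pics/c2.png

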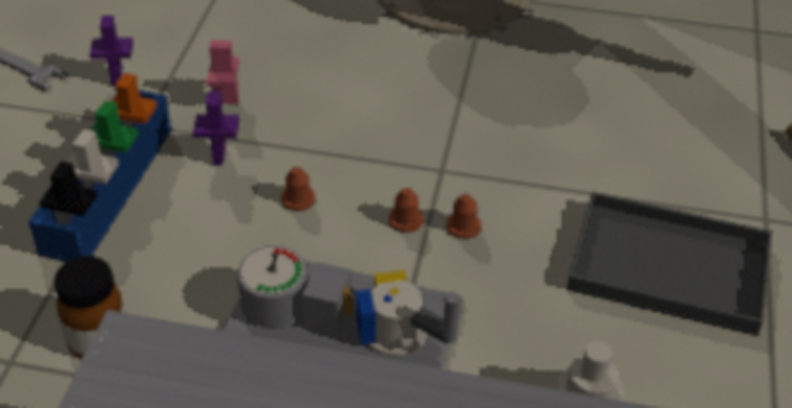

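```bash
cat > m.py <<'E'
from h import *
def comps(mask,mn=15):
    n,l,s,c=cv2.connectedComponentsWithStats(mask.astype(np.uint8))
    return [(l==i,s[i],c[i]) for i in range(1,n) if s[i,4]>=mn]
def hsv(p): return cv2.cvtColor(np.ascontiguousarray(p),cv2.COLOR_RGB2HSV).astype(int)
E
python3 - <<'E'
from m import *
for n in('top','scene'):
    f=np.load('pics/%s0.npz'%n);p,d=f['p'],f['d'];W=world(n,d);H=hsv(p);h,s,v=H[...,0],H[...,1],H[...,2]
    M={'brown':(h<9)&(s>120)&(v>60),'orange':(h>=9)&(h<17)&(s>200)&(v>120),'green':(h>50)&(h<75)&(s>140)&(v>60),'blue':(h>108)&(h<125)&(s>170)&(v>50),'yellow':(h>20)&(h<30)&(s>180)&(v>120)}
    print(n)
    for k,m in M.items():
        for mm,st,c in comps(m):
            q=W[mm&(d>0)];
            if len(q)==0: continue
            print(k,st.tolist(),c.round(1),'med',np.median(q,0).round(3),'zr',np.percentile(q[:,2],[2,50,98]).round(3))
    t=W[(d>0)&(abs(W[...,2])<.006)]; print('table',t[:,2].mean().round(4),t[:,2].std().round(4))
E
```

```text
top
brown [278, 157, 9, 5, 21] [282.2 159.4] med [ 0.579 -0.074  0.059] zr [0.056 0.059 0.062]
brown [225, 199, 10, 11, 55] [228.5 204.2] med [0.443 0.085 0.033] zr [0.002 0.033 0.046]
brown [245, 198, 11, 11, 60] [249.9 203.1] med [0.448 0.019 0.033] zr [0.003 0.033 0.046]
brown [284, 201, 12, 11, 76] [289.  206.2] med [ 0.441 -0.098  0.033] zr [-0.     0.033  0.047]
orange [361, 217, 8, 8, 42] [363.6 220.1] med [ 0.401 -0.303  0.096] zr [0.061 0.096 0.1  ]
orange [352, 219, 6, 7, 26] [353.8 222.7] med [ 0.394 -0.284  0.06 ] zr [0.056 0.06  0.063]
green [353, 199, 17, 11, 133] [359.6 203.5] med [ 0.449 -0.299  0.062] zr [0.056 0.062 0.099]
blue [41, 120, 18, 1, 18] [ 49.5 120. ] med [0.687 0.637 0.068] zr [0.065 0.068 0.073]
blue [71, 120, 17, 1, 17] [ 79. 120.] med [0.688 0.546 0.069] zr [0.066 0.069 0.071]
blue [61, 130, 26, 21, 246] [ 77.7 136.5] med [0.656 0.576 0.004] zr [-0.     0.004  0.07 ]
blue [250, 141, 6, 9, 22] [252.8 145. ] med [0.621 0.013 0.059] zr [0.055 0.059 0.063]
blue [50, 149, 35, 16, 197] [ 67.4 159.6] med [0.574 0.607 0.005] zr [-0.     0.005  0.072]
yellow [
[... 897 characters left out ...]
 0.45  -0.296  0.064] zr [0.057 0.064 0.099]
blue [495, 20, 17, 12, 119] [503.1  24.8] med [-1.067  0.845 -0.067] zr [-0.072 -0.067 -0.062]
blue [249, 241, 7, 22, 117] [252.1 252.1] med [0.632 0.019 0.053] zr [0.019 0.053 0.062]
blue [486, 259, 26, 56, 424] [497.7 287.3] med [0.602 0.544 0.066] zr [0.004 0.066 0.073]
blue [484, 328, 18, 4, 25] [492.6 329.4] med [0.689 0.537 0.007] zr [0.003 0.007 0.011]
yellow [17, 188, 31, 38, 80] [ 31.8 206.2] med [ 0.623 -0.52   0.071] zr [0.066 0.071 0.074]
yellow [1, 216, 11, 8, 59] [  5.6 219.9] med [ 0.626 -0.609  0.006] zr [0.003 0.006 0.073]
yellow [257, 233, 12, 5, 34] [262.  234.9] med [0.585 0.031 0.061] zr [0.059 0.061 0.064]
table 0.0013 0.0019
```

```bash
cat > fx.py <<'E'
from m import *
Fs={}
for n in('top','scene'):
    f=np.load('pics/%s0.npz'%n);p,d=f['p'],f['d'];Fs[n]=(p,d,world(n,d),hsv(p))
E
python3 - <<'E'
from fx import *
p,d,W,H=Fs['top']
dm=cv2.medianBlur(d,5);Wm=world('top',dm)
r=(Wm[...,0]>.48)&(Wm[...,0]<.70)&(Wm[...,1]>-.17)&(Wm[...,1]<.11)
# base: low, low saturation/grey
lo=r&(Wm[...,2]>.0055)&(Wm[...,2]<.016)
ms=[m for m,s,c in comps(lo,100)]
q=np.concatenate([np.array([ray('top',u,v,.01)[:2] for v,u in zip(*np.nonzero(m))]) for m in ms])
print('base',len(q),[np.round(x,4) for x in cv2.minAreaRect((q*1000).astype(np.float32))])
bx=cv2.boxPoints(cv2.minAreaRect((q*1000).astype(np.float32)));print(bx.round(1))
img=np.zeros(lo.shape,np.uint8);
vis=p[:,:,::-1].copy();vis[lo]=(0,0,255)
hi=r&(W[...,2]>.055)&(W[...,2]<.066);vis[hi]=(0,255,0)
hh=r&(W[...,2]>.07);vis[hh]=(255,0,0)
cv2.imwrite('pics/v1.png',cv2.resize(vis[115:200,200:320],None,fx=6,fy=6,interpolation=cv2.INTER_NEAREST))
for m,s,c in comps(hi,20): 
    print('hi',s.tolist(),np.median(W[m],0).round(3), np.round(cv2.minAreaRect(np.array([ray('top',u,v,.06)[:2]*1000 for v,u in zip(*np.nonzero(m))],np.float32))[0],1))
for m,s,c in comps(hh,5): print('hh',s.tolist(),np.median(W[m],0).round(3),W[m][:,2].max().round(3))
# rack
pb=(H[...,0]>105)&(H[...,0]<130)&(H[...,1]>120)
r2=(W[...,0]>.35)&(W[...,0]<.62)&(W[...,1]<-.23)&(W[...,1]>-.36)
m=r2&(W[...,2]>.042)&(W[...,2]<.057)
q=np.array([ray('top',u,v,.052)[:2]*1000 for v,u in zip(*np.nonzero(m&pb))],np.float32)
print('rack',len(q),cv2.minAreaRect(q));
for nm,msk in {'top':r2&(W[...,2]>.088)&(W[...,2]<.104),'fl':r2&(W[...,2]>.056)&(W[...,2]<.066)}.items():
    for mm,s,c in comps(msk,12): print(nm,s.tolist(),np.median(W[mm],0).round(3),np.mean(W[mm],0).round(3))
E
```

```text
base 1694 [array([605.6402, -10.7892]), array([219.221 , 129.8478]), np.float64(85.5005)]
[[ 532.3 -115. ]
 [ 661.8 -125.2]
 [ 679.    93.4]
 [ 549.5  103.6]]
hi [225, 139, 32, 22, 319] [0.613 0.038 0.059] [620.2  43.4]
hi [261, 143, 12, 16, 163] [ 0.604 -0.026  0.06 ] [604.7 -27.5]
hi [274, 142, 23, 22, 365] [ 0.601 -0.083  0.059] [599.5 -81.3]
hh [223, 135, 5, 7, 28] [0.63  0.094 0.097] 0.104
rack 238 ((474.2166748046875, -305.69482421875), (52.266414642333984, 223.39503479003906), 86.0020980834961)
top [363, 164, 6, 9, 46] [ 0.547 -0.312  0.096] [ 0.548 -0.312  0.096]
top [362, 182, 6, 9, 45] [ 0.497 -0.309  0.096] [ 0.498 -0.309  0.096]
top [361, 199, 7, 9, 49] [ 0.449 -0.305  0.095] [ 0.449 -0.306  0.096]
top [360, 217, 7, 9, 48] [ 0.399 -0.302  0.096] [ 0.399 -0.302  0.096]
fl [354, 165, 18, 13, 119] [ 0.546 -0.304  0.061] [ 0.547 -0.31   0.061]
fl [354, 182, 17, 12, 123] [ 0.497 -0.301  0.06 ] [ 0.497 -0.307  0.06 ]
fl [353, 199, 9, 11, 76] [ 0.449 -0.292  0.059] [ 0.449 -0.292  0.06 ]
fl [363, 200, 7, 11, 41] [ 0.441 -0.326  0.06 ] [ 0.444 -0.324  0.06 ]
fl [352, 216, 11, 12, 78] [ 0.4   -0.288  0.06 ] [ 0.4   -0.289  0.06 ]
fl [360, 216, 9, 12, 42] [ 0.392 -0.322  0.06 ] [ 0.394 -0.319  0.06 ]
```

View pics/v1.png

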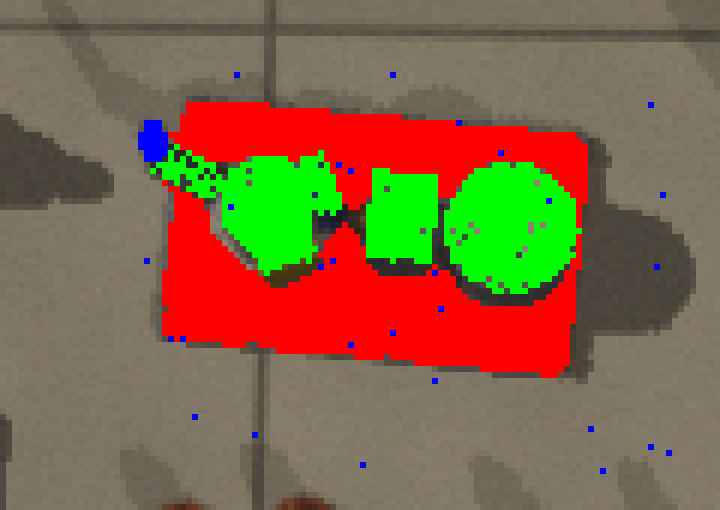

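```bash
cat > tips.py <<'E'
from m import *
def tips(p,d,n='top'):
    W=world(n,d);H=hsv(p)
    m=((H[...,0]<9)|(H[...,0]>174))&(H[...,1]>110)&(H[...,2]>45)
    m=cv2.morphologyEx(m.astype(np.uint8),cv2.MORPH_CLOSE,np.ones((3,3)))
    out=[]
    for mm,s,c in comps(m,25):
        q=W[mm&(d>0)];md=np.median(q,0)
        if md[0]>.2 and md[0]<.9 and md[2]<.055:
            r=q[q[:,2]>.024]
            out.append((s.tolist(),c.round(1),'med',md.round(3),'hi',r.mean(0).round(4) if len(r) else None,'ray25',ray(n,*c,.022).round(4)))
    return out
E
python3 - <<'E'
from fx import *
from tips import *
for n in('top','scene'):
    print(n)
    for t in tips(*Fs[n][:2],n=n): print(t)
p,d,W,H=Fs['top']
r=(W[...,0]>.35)&(W[...,0]<.6)&(W[...,1]>.13)&(W[...,1]<.40)
m=r&(H[...,2]<75)
m=max(comps(m,200),key=lambda a:a[1][4])
print(m[1]);mm=m[0]&(W[...,2]>.014);q=W[mm][:,:2]*1000
print(len(q),cv2.minAreaRect(np.array([ray('top',u,v,.022)[:2]*1000 for v,u in zip(*np.nonzero(mm))],np.float32)))
p,d,W,H=Fs['scene']
r=(W[...,0]>.35)&(W[...,0]<.6)&(W[...,1]>.13)&(W[...,1]<.40)
mm=r&(W[...,2]>.017)&(W[...,2]<.03)
print(cv2.minAreaRect((W[max(comps(mm,30),key=lambda a:a[1][4])[0]][:,:2]*1000).astype(np.float32)))
E
```

```text
top
([225, 199, 11, 11, 94], array([229.7, 204.1]), 'med', array([0.444, 0.08 , 0.033]), 'hi', array([0.4446, 0.0806, 0.0378]), 'ray25', array([0.4448, 0.0814, 0.022 ]))
([245, 198, 12, 11, 86], array([250.1, 203.1]), 'med', array([0.448, 0.019, 0.034]), 'hi', array([0.4491, 0.0193, 0.0379]), 'ray25', array([0.4494, 0.0193, 0.022 ]))
([284, 201, 12, 11, 93], array([289.2, 206.1]), 'med', array([ 0.442, -0.099,  0.033]), 'hi', array([ 0.4429, -0.1004,  0.0381]), 'ray25', array([ 0.4427, -0.0995,  0.022 ]))
([327, 247, 14, 17, 160], array([333.1, 255.1]), 'med', array([ 0.3  , -0.223,  0.051]), 'hi', array([ 0.3002, -0.2249,  0.0578]), 'ray25', array([ 0.2991, -0.2311,  0.022 ]))
scene
([218, 197, 11, 9, 58], array([223.6, 201.4]), 'med', array([ 0.453, -0.094,  0.013]), 'hi', array([ 0.453 , -0.0949,  0.0278]), 'ray25', array([ 0.4593, -0.0938,  0.022 ]))
([263, 199, 8, 17, 53], array([267. , 208.2]), 'med', array([0.46 , 0.02 , 0.018]), 'hi', array([0.458 , 0.0211, 0.036 ]), 'ray25', array([0.459 , 0.0197, 0.022 ]))
([289, 202, 8, 9, 26], array([292.2, 206.3]), 'med', array([0.453, 0.081, 0.037]), 'hi', array([0.4525, 0.0824, 0.0362]), 'ray25', array([0.4386, 0.081 , 0.022 ]))
[ 127  175   74   49 2803]Traceback (most recent call last):
  File "<stdin>", line 11, in <module>
  File "h.py", line 11, in ray
    K,R,t=cal(n);o=-R.T@t;d=R.T@np.linalg.inv(K)@np.array([u,v,1.]);s=(z-o[2])/d[2];return o+s*d
          ~~~^^^
  File "h.py", line 8, in cal
    c=eyes.get_calibration(n);K=np.array(c['camera_matrix']);R,_=cv2.Rodrigues(np.array(c['rvec'],float));t=np.array(c['tvec'],float).ravel()
ValueError: time passes only in moves, steps and waits
```

```bash
python3 - <<'E'
from h import *
import json
json.dump({n:[x.tolist() for x in cal(n)] for n in('top','scene')},open('cal.json','w'))
E
python3 - <<'E'
s=open('h.py').read()
i=s.index('def cal');j=s.index('def ray')
s=s[:i]+"import json\n_C=json.load(open('cal.json'))\ndef cal(n): return [np.array(x) for x in _C[n]]\n"+s[j:]
open('h.py','w').write(s)
E
python3 - <<'E'
from fx import *
p,d,W,H=Fs['top']
r=(W[...,0]>.35)&(W[...,0]<.6)&(W[...,1]>.13)&(W[...,1]<.40)
m=max(comps(r&(H[...,2]<75),200),key=lambda a:a[1][4])
mm=m[0]&(W[...,2]>.014)
print(mm.sum(),cv2.minAreaRect(np.array([ray('top',u,v,.022)[:2]*1000 for v,u in zip(*np.nonzero(mm))],np.float32)))
p,d,W,H=Fs['scene']
r=(W[...,0]>.35)&(W[...,0]<.6)&(W[...,1]>.13)&(W[...,1]<.40)
mm=r&(W[...,2]>.017)&(W[...,2]<.03)
for a in comps(mm,30): print(a[1][4],cv2.minAreaRect((W[a[0]][:,:2]*1000).astype(np.float32)))
E
```

```text
263 ((457.0368347167969, 295.3724365234375), (189.70420837402344, 129.656005859375), 84.2099609375)
568 ((455.34228515625, 301.184814453125), (189.7647247314453, 138.1356201171875), 83.97713470458984)
```

```bash
cat > to.py <<'E'
import sys
from h import *
from scipy.spatial.transform import Rotation as Ro
# usage: to.py x y z [heading of tool y deg]
def to(x,y,z,hd=None):
    s=manip.get_state();w,a,b,c=s['ee_rot'];R=Ro.from_quat([a,b,c,w]);p=np.array(s['position'])
    if hd is None: hd=np.degrees(np.arctan2(R.as_matrix()[1,1],R.as_matrix()[0,1]))
    h=np.radians(hd);Y=np.array([np.cos(h),np.sin(h),0]);Z=np.array([0,0,-1.]);X=np.cross(Y,Z)
    T=Ro.from_matrix(np.stack([X,Y,Z],1))
    rv=np.degrees((R.inv()*T).as_rotvec());dl=R.inv().apply(np.array([x,y,z])-p)*100
    dt=T.inv().apply(np.array([x,y,z])-p)*100
    print('clk',round(s['clock'],1),'pos',p.round(4),'w',round(s['width'],4),'F',np.round(s['contact_force'],1),'| cm now',dl.round(2),'cm after turn',dt.round(2),'rot',rv.round(1),'n',round(np.linalg.norm(dl)/5,1))
if __name__=='__main__':
    a=[float(v) for v in sys.argv[1:]];to(*a)
E
python3 to.py .448 .081 .12 85.4
```

```text
clk 0.1 pos [0.1503 0.5545 0.2305] w 0.0854 F [-1.1 -0.2  0.6] | cm now [-41.13 -37.89  11.11] cm after turn [-33.47 -44.81  11.05] rot [ -0.1  -0.  -10.6] n 11.4
```

Request:
servo_tool:
  deltas: [0,0,0,0,0,-5.3,0,0,0,0,0,-5.3,-2.4,-3.2,0.6,0,0,0,-2.4,-3.2,0.6,0,0,0,-2.4,-3.2,0.6,0,0,0,-2.4,-3.2,0.6,0,0,0,-2.4,-3.2,0.6,0,0,0,-2.4,-3.2,0.6,0,0,0,-2.4,-3.2,0.6,0,0,0,-2.4,-3.2,0.6,0,0,0,-2.4,-3.2,0.6,0,0,0,-2.4,-3.2,0.6,0,0,0,-2.4,-3.2,0.6,0,0,0,-2.4,-3.2,0.6,0,0,0]
  jaw: 5.5

```text
clock: 1.5
position: [0.4154, 0.1395, 0.1518]
ee_rot: [-0.002, 0.03, 1.0, -0.002]
contact_force: [0.8, 0.0, 0.1]
width: 0.0551
```

```bash
python3 to.py .448 .081 .06 85.4
```

```text
clk 1.5 pos [0.4154 0.1395 0.1518] w 0.0551 F [0.8 0.  0.1] | cm now [-3.65 -5.61  9.19] cm after turn [-3.72 -5.57  9.18] rot [-0.2 -0.2  1.1] n 2.3
```

Request:
servo_tool:
  deltas: [-1.8,-2.8,1,0,0,1.1,-1.8,-2.8,1,0,0,0,-0.2,-0.2,2.5,0,0,0,0,0,2.5,0,0,0,0,0,1,0,0,0]

```text
clock: 2.0
position: [0.4546, 0.0703, 0.0695]
ee_rot: [0.001, 0.045, 0.999, -0.002]
contact_force: [-0.5, -0.8, 0.8]
width: 0.0551
```

```bash
python3 to.py .448 .081 .009 85.4
```

```text
clk 2.0 pos [0.4546 0.0703 0.0695] w 0.0551 F [-0.5 -0.8  0.8] | cm now [0.76 1.04 6.05] cm after turn [0.74 1.02 6.05] rot [-0.3  0.1 -0.5] n 1.2
```

Request:
servo_tool:
  deltas: [0.75,1.0,0,0,0,-0.4,0,0,0,0,0,0]

```text
clock: 2.2
position: [0.4461, 0.0817, 0.0683]
ee_rot: [-0.002, 0.042, 0.999, -0.002]
contact_force: [0.7, 0.8, 0.2]
width: 0.0548
```

```bash
python3 to.py .448 .081 .009 85.4
```

```text
clk 2.2 pos [0.4461 0.0817 0.0683] w 0.0548 F [0.7 0.8 0.2] | cm now [-0.22 -0.03  5.93] cm after turn [-0.2  -0.05  5.93] rot [-0.3 -0.2 -0.2] n 1.2
```

Request:
servo_tool:
  deltas: [-0.2,0,2.5,-0.3,-0.2,0,0,0,2,0,0,0,0,0,1,0,0,0,0,0,0.3,0,0,0,0,0,0,0,0,0]

```text
clock: 2.7
position: [0.452, 0.0849, 0.0141]
ee_rot: [0.006, 0.038, 0.999, 0.001]
contact_force: [-0.5, -0.0, 0.1]
width: 0.0548
```

```bash
python3 to.py .448 .081 .009 85.4
```

```text
clk 2.7 pos [0.452  0.0849 0.0141] w 0.0548 F [-0.5 -0.   0.1] | cm now [ 0.37 -0.42  0.5 ] cm after turn [ 0.36 -0.42  0.51] rot [0.1 0.7 0.2] n 0.2
```

Request:
servo_tool:
  deltas: [0.2,-0.4,0.4,0,0.7,0.2,0,0,0,0,0,0]

```text
clock: 2.9
position: [0.4507, 0.0812, 0.0113]
ee_rot: [0.001, 0.04, 0.999, 0.001]
contact_force: [0.2, -1.2, 0.6]
width: 0.055
```

Request:
servo_tool:
  deltas: [0,0,0,0,0,0,0,0,0,0,0,0,0,0,0,0,0,0,0,0,0,0,0,0,0,0,0,0,0,0]
  jaw: 1.5
  grip_force: 30

```text
clock: 3.4
position: [0.4517, 0.0808, 0.0124]
ee_rot: [0.003, 0.04, 0.999, 0.001]
contact_force: [-0.5, 0.1, 0.2]
width: 0.0244
```

```bash
python3 to.py .456 .24 .10 84
```

```text
clk 3.4 pos [0.4517 0.0808 0.0124] w 0.0244 F [-0.5  0.1  0.2] | cm now [ 0.8  15.92 -8.71] cm after turn [ 1.24 15.87 -8.76] rot [0.2 0.3 1.4] n 3.6
```

Request:
servo_tool:
  deltas: [0,0,-3,0,0,0,0,0,-3,0,0,0,-0.3,3.5,-1,0,0,0,-0.2,4,0,0,0,0,-0.2,4,0,0,0,0,-0.2,4,0,0,0,0,-0.2,4,0,0,0,0,-0.2,4,0,0,0,0,-0.2,2,0,0,0,0,0,0,0,0,0,0]

```text
clock: 4.4
position: [0.4883, 0.3431, 0.0849]
ee_rot: [0.002, 0.042, 0.999, 0.002]
contact_force: [-0.6, -0.5, -0.5]
width: 0.0247
```

```bash
python3 to.py .485 .345 .018 84
```

```text
clk 4.4 pos [0.4883 0.3431 0.0849] w 0.0247 F [-0.6 -0.5 -0.5] | cm now [0.38 0.13 6.69] cm after turn [0.35 0.15 6.69] rot [0.2 0.3 1.2] n 1.3
```

Request:
servo_tool:
  deltas: [0.3,0.1,2.5,0.2,0.3,0,0,0,2.0,0,0,0,0,0,1.2,0,0,0,0,0,0.5,0,0,0,0,0,0,0,0,0]

```text
clock: 4.9
position: [0.4844, 0.3416, 0.0208]
ee_rot: [-0.001, 0.041, 0.999, -0.001]
contact_force: [0.2, -0.1, 0.2]
width: 0.0249
```

```bash
python3 to.py .485 .345 .017 84
```

```text
clk 4.9 pos [0.4844 0.3416 0.0208] w 0.0249 F [ 0.2 -0.1  0.2] | cm now [-0.04  0.34  0.38] cm after turn [-0.03  0.34  0.38] rot [-0.1 -0.1  1.3] n 0.1
```

Lower the last 4 mm, open, rise, head for the second tip at (0.452, 0.0195).

Request:
servo_tool:
  deltas: [0,0,0.35,0,0,0,0,0,0,0,0,0]

```text
clock: 5.1
position: [0.4851, 0.3411, 0.0181]
ee_rot: [-0.0, 0.042, 0.999, -0.001]
contact_force: [-0.3, -0.2, -1.2]
width: 0.0249
```

Request:
servo_tool:
  deltas: [0,0,0,0,0,0,0,0,0,0,0,0,0,0,0,0,0,0,0,0,-2,0,0,0,0,0,-3,0,0,0,0,0,-3,0,0,0,0.2,-4,-1,0,0,0,0.2,-4,0,0,0,0,0.2,-4,0,0,0,0,0.2,-4,0,0,0,0,0.2,-4,0,0,0,0,0,-4,0,0,0,0,0,0,0,0,0,0]
  jaw: 4.2

```text
clock: 6.4
position: [0.4588, 0.0982, 0.1166]
ee_rot: [0.007, 0.039, 0.999, 0.001]
contact_force: [-0.8, 0.6, -0.3]
width: 0.042
```

```bash
python3 - <<'E'
from tips import *
p,d=grab('top','t1.png')
for t in tips(p,d): print(t)
cv2.imwrite('pics/t1c.png',cv2.resize(p[110:260,110:350,::-1],None,fx=3.3,fy=3.3,interpolation=cv2.INTER_CUBIC))
E
python3 to.py .452 .0195 .05 85.4
```

```text
([142, 186, 12, 12, 115], array([147.7, 191.2]), 'med', array([0.479, 0.333, 0.027]), 'hi', array([0.4785, 0.3355, 0.04  ]), 'ray25', array([0.4798, 0.3359, 0.022 ]))
([245, 198, 11, 12, 95], array([250.1, 203.2]), 'med', array([0.448, 0.019, 0.033]), 'hi', array([0.4495, 0.0194, 0.0383]), 'ray25', array([0.4491, 0.0193, 0.022 ]))
([284, 201, 12, 11, 90], array([289.2, 205.5]), 'med', array([ 0.444, -0.098,  0.033]), 'hi', array([ 0.4431, -0.1003,  0.0382]), 'ray25', array([ 0.4445, -0.0994,  0.022 ]))
([327, 247, 14, 17, 172], array([333.3, 255.1]), 'med', array([ 0.301, -0.224,  0.051]), 'hi', array([ 0.3004, -0.2254,  0.0597]), 'ray25', array([ 0.2991, -0.2318,  0.022 ]))
clk 6.5 pos [0.4592 0.1    0.1167] w 0.0421 F [-0.5  0.5  0.4] | cm now [ 0.19 -8.11  6.63] cm after turn [ 0.07 -8.08  6.67] rot [0.3 0.8 0.2] n 2.1
```

View pics/t1c.png

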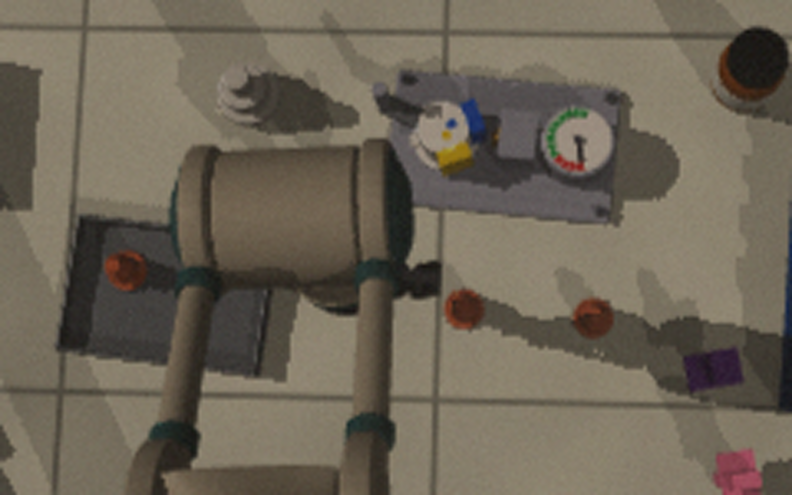

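Request:
servo_tool:
  deltas: [0.1,-4,0,0.3,0.8,0,0,-3.8,1,0,0,0,0,0,2.5,0,0,0,0,0,2,0,0,0,0,0,0,0,0,0]
  jaw: 5.2

```text
clock: 6.95
position: [0.4576, 0.0241, 0.0628]
ee_rot: [0.006, 0.037, 0.999, 0.001]
contact_force: [0.0, -0.4, 0.5]
width: 0.0519
```

```bash
python3 to.py .452 .0195 .011 85.4
```

```text
clk 7.0 pos [0.4576 0.0241 0.0628] w 0.0519 F [ 0.  -0.4  0.5] | cm now [ 0.58 -0.52  5.17] cm after turn [ 0.52 -0.51  5.18] rot [0.2 0.6 0.4] n 1.0
```

Request:
servo_tool:
  deltas: [0.5,-0.5,0,0.2,0.6,0.4,0,0,2,0,0,0,0,0,1.7,0,0,0,0,0,0.8,0,0,0,0,0,0.3,0,0,0,0,0,0,0,0,0]

```text
clock: 7.55
position: [0.4568, 0.0224, 0.0183]
ee_rot: [0.004, 0.038, 0.999, -0.0]
contact_force: [0.2, -0.3, 0.4]
width: 0.0517
```

```bash
python3 to.py .452 .0195 .011 85.4
```

```text
clk 7.5 pos [0.4568 0.0224 0.0183] w 0.0517 F [ 0.2 -0.3  0.4] | cm now [ 0.46 -0.33  0.72] cm after turn [ 0.45 -0.33  0.73] rot [-0.   0.5  0.2] n 0.2
```

Request:
servo_tool:
  deltas: [0.4,-0.3,0.7,0,0.5,0,0,0,0,0,0,0]

```text
clock: 7.75
position: [0.4533, 0.0197, 0.012]
ee_rot: [0.001, 0.038, 0.999, -0.0]
contact_force: [0.8, 0.3, 0.0]
width: 0.0519
```

Request:
servo_tool:
  deltas: [0,0,0,0,0,0,0,0,0,0,0,0,0,0,0,0,0,0,0,0,0,0,0,0,0,0,0,0,0,0]
  jaw: 1.5

```text
clock: 8.25
position: [0.4539, 0.0194, 0.0129]
ee_rot: [0.002, 0.038, 0.999, -0.0]
contact_force: [0.3, -0.2, -0.8]
width: 0.0247
```

```bash
python3 to.py .43 .295 .08 84
```

```text
clk 8.2 pos [0.4539 0.0194 0.0129] w 0.0247 F [ 0.3 -0.2 -0.8] | cm now [ 4.46 27.3  -6.74] cm after turn [ 5.26 27.16 -6.71] rot [-0.   0.2  1.6] n 5.7
```

Request:
servo_tool:
  deltas: [0,0,-3,0,0,0,0,0,-3,0,0,0,0.6,4,-1,0,0,0,0.6,4,0,0,0,0,0.6,4,0,0,0,0,0.6,4,0,0,0,0,0.6,4,0,0,0,0,0.6,4,0,0,0,0,0.6,3,0,0,0,0,0,0,0,0,0,0]

```text
clock: 9.25
position: [0.4348, 0.3015, 0.0859]
ee_rot: [0.004, 0.041, 0.999, 0.001]
contact_force: [-0.7, -0.5, -0.7]
width: 0.0245
```

```bash
python3 to.py .43 .295 .018 84
```

```text
clk 9.2 pos [0.4348 0.3015 0.0859] w 0.0245 F [-0.7 -0.5 -0.7] | cm now [ 0.48 -0.71  6.78] cm after turn [ 0.41 -0.7   6.79] rot [0.1 0.4 1.3] n 1.4
```

Request:
servo_tool:
  deltas: [0.5,-0.7,2.5,0,0.4,0,0,0,2.0,0,0,0,0,0,1.2,0,0,0,0,0,0.7,0,0,0,0,0,0,0,0,0]

```text
clock: 9.75
position: [0.4291, 0.2936, 0.0199]
ee_rot: [0.0, 0.04, 0.999, 0.0]
contact_force: [0.4, 0.4, -1.2]
width: 0.0249
```

```bash
python3 to.py .43 .295 .017 84
```

```text
clk 9.8 pos [0.4291 0.2936 0.0199] w 0.0249 F [ 0.4  0.4 -1.2] | cm now [-0.08  0.14  0.29] cm after turn [-0.08  0.14  0.29] rot [0.  0.  1.5] n 0.1
```

Request:
servo_tool:
  deltas: [0,0,0.25,0,0,0,0,0,0,0,0,0]

```text
clock: 9.95
position: [0.4297, 0.2931, 0.0178]
ee_rot: [0.001, 0.04, 0.999, 0.0]
contact_force: [-0.5, -0.4, -0.3]
width: 0.0246
```

Request:
servo_tool:
  deltas: [0,0,0,0,0,0,0,0,0,0,0,0,0,0,0,0,0,0,0,0,-2,0,0,0,0,0,-3,0,0,0,0,0,-3,0,0,0,-0.4,-4,0,0,0,0,-0.4,-4,0,0,0,0,-0.4,-4,0,0,0,0,-0.4,-4,0,0,0,0,-0.4,-4,0,0,0,0,-0.4,-4,0,0,0,0,-0.4,-4,0,0,0,0,-0.4,-4,0,0,0,0,-0.4,-4,0,0,0,0,0,-2,0,0,0,0,0,0,0,0,0,0]
  jaw: 4.2

```text
clock: 11.65
position: [0.4434, -0.1005, 0.107]
ee_rot: [0.012, 0.037, 0.999, 0.001]
contact_force: [-0.3, -0.3, 0.4]
width: 0.0418
```

```bash
python3 - <<'E'
from tips import *
p,d=grab('top','t2.png')
for t in tips(p,d): print(t)
p,d=grab('scene')
for t in tips(p,d,'scene'): print(t)
E
python3 to.py .448 -.0995 .05 85.4
```

```text
([142, 186, 13, 12, 113], array([147.7, 191.2]), 'med', array([0.479, 0.334, 0.029]), 'hi', array([0.4784, 0.3357, 0.04  ]), 'ray25', array([0.4797, 0.336 , 0.022 ]))
([156, 203, 13, 13, 119], array([162.1, 208.8]), 'med', array([0.425, 0.286, 0.026]), 'hi', array([0.4258, 0.288 , 0.0392]), 'ray25', array([0.4262, 0.2883, 0.022 ]))
([327, 247, 14, 17, 166], array([333.2, 255.3]), 'med', array([ 0.3  , -0.223,  0.051]), 'hi', array([ 0.3001, -0.225 ,  0.0595]), 'ray25', array([ 0.2987, -0.2314,  0.022 ]))
([218, 192, 12, 15, 52], array([221.9, 200.1]), 'med', array([ 0.453, -0.102,  0.014]), 'hi', array([ 0.4515, -0.0999,  0.0359]), 'ray25', array([ 0.4555, -0.0993,  0.022 ]))
([369, 208, 16, 18, 126], array([377.4, 217.3]), 'med', array([0.434, 0.291, 0.024]), 'hi', array([0.4327, 0.294 , 0.0365]), 'ray25', array([0.4307, 0.2941, 0.022 ]))
([388, 225, 17, 20, 204], array([396.7, 235.8]), 'med', array([0.487, 0.34 , 0.021]), 'hi', array([0.4847, 0.3398, 0.0391]), 'ray25', array([0.4834, 0.3411, 0.022 ]))
clk 11.8 pos [ 0.4431 -0.0982  0.1069] w 0.042 F [ 0.3  0.  -0.5] | cm now [-0.37 -0.12  5.7 ] cm after turn [-0.5  -0.09  5.69] rot [0.3 1.3 0.5] n 1.1
```

Request:
servo_tool:
  deltas: [-0.4,-0.1,1,0.3,1.3,0.5,0,0,2,0,0,0,0,0,2,0,0,0,0,0,0.5,0,0,0,0,0,0,0,0,0]
  jaw: 5.5

```text
clock: 12.25
position: [0.4492, -0.0938, 0.0493]
ee_rot: [-0.001, 0.037, 0.999, 0.0]
contact_force: [0.9, 0.7, 1.6]
width: 0.055
```

```bash
python3 to.py .448 -.0995 .011 85.4
```

```text
clk 12.2 pos [ 0.4492 -0.0938  0.0493] w 0.055 F [0.9 0.7 1.6] | cm now [ 0.07 -0.58  3.83] cm after turn [ 0.07 -0.57  3.83] rot [ 0.  -0.1  0.3] n 0.8
```

Request:
servo_tool:
  deltas: [0,-0.5,0,0,0,0,0,-0.1,1.7,0,0,0,0,0,1.3,0,0,0,0,0,0.6,0,0,0,0,0,0,0,0,0]

```text
clock: 12.75
position: [0.4525, -0.1002, 0.0153]
ee_rot: [0.002, 0.035, 0.999, -0.001]
contact_force: [0.1, -0.3, -1.2]
width: 0.0549
```

```bash
python3 to.py .448 -.0995 .011 85.4
```

```text
clk 12.8 pos [ 0.4525 -0.1002  0.0153] w 0.0549 F [ 0.1 -0.3 -1.2] | cm now [0.45 0.04 0.43] cm after turn [0.45 0.04 0.43] rot [-0.1  0.3  0.5] n 0.1
```

Request:
servo_tool:
  deltas: [0.35,0,0.4,0,0.3,0.5,0,0,0,0,0,0]

```text
clock: 12.95
position: [0.4496, -0.1004, 0.0121]
ee_rot: [0.0, 0.04, 0.999, -0.001]
contact_force: [0.6, 0.2, -0.1]
width: 0.0549
```

Request:
servo_tool:
  deltas: [0,0,0,0,0,0,0,0,0,0,0,0,0,0,0,0,0,0,0,0,0,0,0,0,0,0,0,0,0,0]
  jaw: 1.5

```text
clock: 13.45
position: [0.4504, -0.1008, 0.0134]
ee_rot: [0.002, 0.04, 0.999, -0.002]
contact_force: [-0.4, 0.4, -0.8]
width: 0.0246
```

```bash
python3 to.py .485 .242 .08 84
```

```text
clk 13.4 pos [ 0.4504 -0.1008  0.0134] w 0.0246 F [-0.4  0.4 -0.8] | cm now [-0.71 34.42 -6.79] cm after turn [ 0.15 34.45 -6.66] rot [-0.2  0.2  1.4] n 7.0
```

Request:
servo_tool:
  deltas: [0,0,-3,0,0,0,0,0,-3,0,0,0,0,4,-1,0,0,0,-0.1,4,0,0,0,0,-0.1,4,0,0,0,0,-0.1,4,0,0,0,0,-0.1,4,0,0,0,0,-0.1,4,0,0,0,0,-0.1,4,0,0,0,0,0,4,0,0,0,0,0,1.5,0,0,0,0,0,0,0,0,0,0]

```text
clock: 14.65
position: [0.4876, 0.2442, 0.0849]
ee_rot: [0.004, 0.043, 0.999, -0.002]
contact_force: [1.1, -0.5, -0.8]
width: 0.0245
```

```bash
python3 to.py .485 .242 .018 84
```

```text
clk 14.7 pos [0.4876 0.2442 0.0849] w 0.0245 F [ 1.1 -0.5 -0.8] | cm now [ 0.29 -0.22  6.69] cm after turn [ 0.23 -0.25  6.69] rot [-0.2  0.5  1.1] n 1.3
```

Request:
servo_tool:
  deltas: [0.3,-0.2,2.5,-0.2,0.5,0,0,0,2.0,0,0,0,0,0,1.2,0,0,0,0,0,0.7,0,0,0,0,0,0,0,0,0]

```text
clock: 15.15
position: [0.4841, 0.237, 0.0192]
ee_rot: [-0.001, 0.043, 0.999, -0.001]
contact_force: [0.1, -0.0, -0.7]
width: 0.0242
```

```bash
python3 to.py .485 .242 .018 84
```

```text
clk 15.2 pos [0.4841 0.237  0.0192] w 0.0242 F [ 0.1 -0.  -0.7] | cm now [-0.04  0.5   0.12] cm after turn [-0.04  0.5   0.12] rot [-0.2 -0.1  1.1] n 0.1
```

Request:
servo_tool:
  deltas: [0,0.9,0,0,0,0,0,0.1,0.1,0,0,0,0,0,0,0,0,0]

```text
clock: 15.45
position: [0.4865, 0.2473, 0.0196]
ee_rot: [0.001, 0.044, 0.999, -0.001]
contact_force: [-0.3, 0.0, -0.8]
width: 0.0247
```

Request:
servo_tool:
  deltas: [0,0,0,0,0,0,0,0,0,0,0,0,0,0,0,0,0,0,0,0,-2,0,0,0,0,0,-3,0,0,0,0,0,-4,0,0,0,0,0,-4,0,0,0,4,0,0,0,0,0,4,0,0,0,0,0,4,0,0,0,0,0,0,0,0,0,0,0]
  jaw: 3.7

```text
clock: 16.55
position: [0.3652, 0.2587, 0.1566]
ee_rot: [0.003, 0.045, 0.999, 0.0]
contact_force: [1.4, 0.3, -0.7]
width: 0.0372
```

```bash
python3 - <<'E'
from tips import *
p,d=grab('top','t3.png')
for t in tips(p,d): print(t)
cv2.imwrite('pics/t3c.png',cv2.resize(p[110:260,110:350,::-1],None,fx=3.3,fy=3.3,interpolation=cv2.INTER_CUBIC))
q,d2=grab('scene','s3.png');np.savez('pics/3.npz',p=p,d=d,q=q,d2=d2)
cv2.imwrite('pics/s3c.png',cv2.resize(q[130:280,180:430,::-1],None,fx=3.2,fy=3.2,interpolation=cv2.INTER_CUBIC))
E
```

```text
([142, 186, 12, 12, 117], array([147.6, 191.2]), 'med', array([0.478, 0.334, 0.027]), 'hi', array([0.4786, 0.3351, 0.0396]), 'ray25', array([0.4796, 0.3362, 0.022 ]))
([172, 186, 12, 12, 111], array([177.5, 191.5]), 'med', array([0.479, 0.242, 0.034]), 'hi', array([0.4795, 0.2432, 0.0403]), 'ray25', array([0.4806, 0.2436, 0.022 ]))
([156, 203, 13, 13, 121], array([162.1, 208.8]), 'med', array([0.426, 0.286, 0.027]), 'hi', array([0.4257, 0.2882, 0.0397]), 'ray25', array([0.4265, 0.2882, 0.022 ]))
([327, 247, 13, 17, 165], array([333.5, 254.7]), 'med', array([ 0.302, -0.226,  0.051]), 'hi', array([ 0.3015, -0.2256,  0.06  ]), 'ray25', array([ 0.3003, -0.2324,  0.022 ]))
```

View pics/t3c.png

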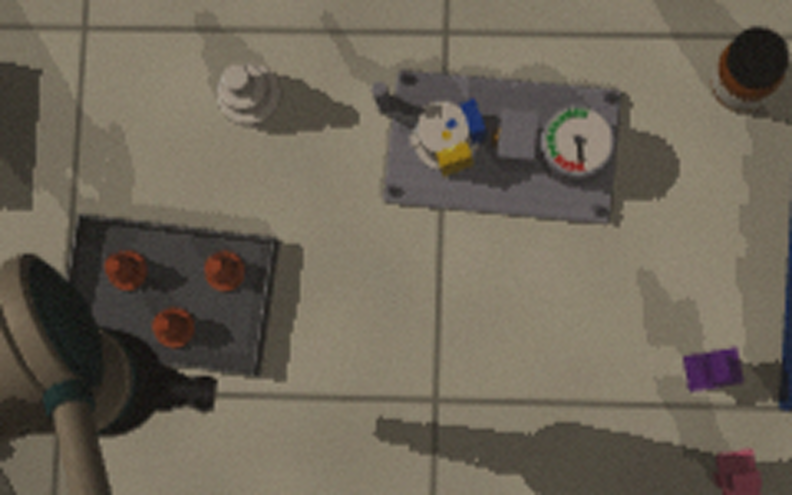

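View pics/s3c.png

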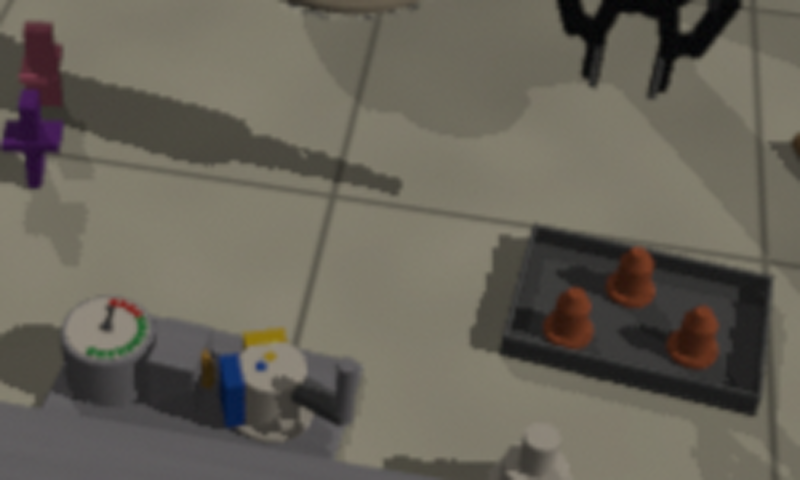

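```bash
python3 - <<'E'
from m import *
f=np.load('pics/3.npz')
for n,p,d in(('top',f['p'],f['d']),('scene',f['q'],f['d2'])):
    W=world(n,d)
    H=hsv(p)
    m=(W[...,2]>.08)&(W[...,2]<.11)&(abs(W[...,0]-.63)<.05)&(abs(W[...,1]-.085)<.05)
    for a in comps(m,8): q=W[a[0]];print(n,'pin',a[1],q.mean(0).round(4),q[:,2].max().round(4),q[q[:,2]>.095].mean(0).round(4))
    r=(abs(W[...,0]-.61)<.06)&(abs(W[...,1]-.04)<.06)&(W[...,2]>.054)&(W[...,2]<.066)
    w=r&(H[...,1]<70)&(H[...,2]>120)
    for a in comps(w,15): q=np.array([ray(n,u,v,.06)[:2]*1000 for v,u in zip(*np.nonzero(a[0]))],np.float32);print('white',a[1],cv2.minEnclosingCircle(q),q.mean(0))
    for k,mm in {'blue':(H[...,0]>105)&(H[...,0]<128)&(H[...,1]>150),'yel':(H[...,0]>20)&(H[...,0]<30)&(H[...,1]>150)}.items():
        for a in comps(r&mm,2): print(k,a[1][4],W[a[0]].mean(0).round(4))
    a=(abs(W[...,0]-.605)<.035)&(abs(W[...,1]+.027)<.03)&(W[...,2]>.055)&(W[...,2]<.065)
    q=W[max(comps(a,10),key=lambda t:t[1][4])[0]];print('anvil',q.mean(0).round(4),cv2.minAreaRect((q[:,:2]*1000).astype(np.float32)))
    a=(abs(W[...,0]-.60)<.04)&(abs(W[...,1]+.085)<.04)&(W[...,2]>.05)
    A=max(comps(a,10),key=lambda t:t[1][4])[0];A&=~((abs(W[...,1]+.027)<.025));q=W[A];print('dial',q.mean(0).round(4),cv2.minEnclosingCircle((q[:,:2]*1000).astype(np.float32)))
E
```

```text
top pin [223 135   5   6  27] [0.6324 0.0943 0.0967] 0.105 [0.6334 0.0954 0.1004]
white [236 141  16  15 136] ((610.3118896484375, 40.834014892578125), 23.348424911499023) [610.16064   41.096737]
blue 35 [0.6206 0.0132 0.0605]
yel 4 [0.6034 0.0384 0.0608]
yel 51 [0.5856 0.0301 0.0598]
anvil [ 0.6047 -0.0273  0.0596] ((605.2957763671875, -26.18781280517578), (36.41839599609375, 44.50265121459961), 83.64170837402344)
dial [ 0.5995 -0.0827  0.0585] ((600.8123168945312, -82.49238586425781), 34.23370361328125)
scene pin [285 241   7  12  66] [0.6357 0.099  0.0944] 0.104 [0.6342 0.0991 0.1008]
white [255 237  21  15 184] ((608.9707641601562, 43.4198112487793), 23.58928871154785) [608.15216   44.009518]
blue 64 [0.6237 0.0165 0.0602]
yel 48 [0.5851 0.0326 0.061 ]
yel 4 [0.6021 0.04   0.0618]
anvil [ 0.6051 -0.0299  0.0603] ((601.5468139648438, -31.923023223876953), (51.99024963378906, 50.15220260620117), 86.56510925292969)
dial [ 0.604  -0.0797  0.0594] ((600.117919921875, -78.47520446777344), 34.81058883666992)
```

```bash
python3 to.py .604 .090 .13 85.4
```

```text
clk 16.6 pos [0.3707 0.2597 0.1573] w 0.0372 F [ 1.  -0.1  0.4] | cm now [-24.73 -14.81   2.99] cm after turn [-24.62 -15.04   2.73] rot [ 0.2  0.7 -0.6] n 5.8
```

Request:
servo_tool:
  deltas: [0,0,0,0.2,0.7,-0.6,-3.2,-1.9,0.2,0,0,0,-3.2,-1.9,0.2,0,0,0,-3.2,-1.9,0.2,0,0,0,-3.2,-1.9,0.2,0,0,0,-3.2,-1.9,0.2,0,0,0,-3.2,-1.9,0.2,0,0,0,-3.2,-1.9,0.2,0,0,0,-2,-1,0,0,0,0,0,0,0,0,0,0]
  jaw: 0
  grip_force: 30

```text
clock: 17.65
position: [0.6277, 0.0868, 0.139]
ee_rot: [0.002, 0.041, 0.999, 0.001]
contact_force: [-0.8, -0.4, 0.4]
width: -0.0002
```

```bash
python3 to.py .604 .090 .075 85.4
```

```text
clk 17.6 pos [0.6277 0.0868 0.139 ] w -0.0002 F [-0.8 -0.4  0.4] | cm now [2.41 0.12 6.4 ] cm after turn [2.39 0.13 6.4 ] rot [ 0.1  0.2 -0.1] n 1.4
```

Request:
servo_tool:
  deltas: [2.2,0.1,0,0,0.2,0,0.2,0,0,0,0,0,0,0,2,0,0,0,0,0,2,0,0,0,0,0,1.5,0,0,0,0,0,0.6,0,0,0,0,0,0,0,0,0]

```text
clock: 18.35
position: [0.6084, 0.089, 0.0745]
ee_rot: [0.001, 0.041, 0.999, 0.001]
contact_force: [0.4, -0.9, 0.4]
width: -0.0002
```

```bash
python3 to.py .638 .083 .075 85.4;python3 - <<'E'
from m import *
q,d2=grab('scene','s4.png')
cv2.imwrite('pics/s4c.png',cv2.resize(q[180:280,180:310,::-1],None,fx=5,fy=5,interpolation=cv2.INTER_CUBIC))
E
```

```text
clk 18.4 pos [0.6084 0.089  0.0745] w -0.0002 F [ 0.4 -0.9  0.4] | cm now [-3.   -0.36 -0.05] cm after turn [-3.   -0.37 -0.05] rot [ 0.2  0.1 -0.1] n 0.6
```

View pics/s4c.png

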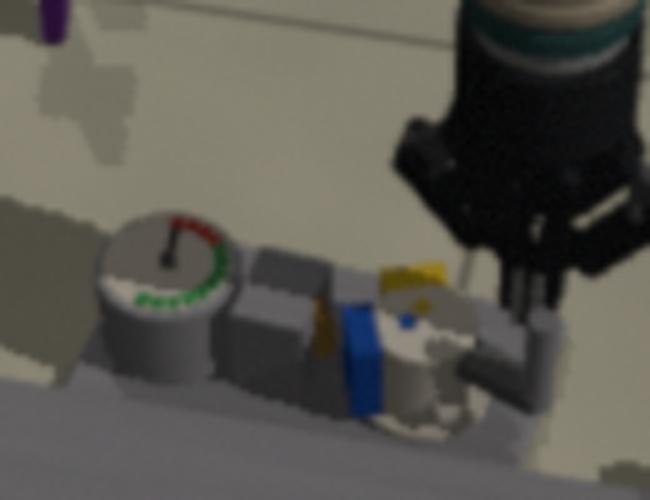

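Request:
servo_tool:
  deltas: [-0.5,0,0,0,0,0,-0.5,0,0,0,0,0,-0.5,-0.1,0,0,0,0,-0.5,-0.1,0,0,0,0]

```text
clock: 18.8
position: [0.6229, 0.0842, 0.076]
ee_rot: [-0.006, 0.04, 0.999, -0.0]
contact_force: [-6.1, 0.0, 0.7]
width: 0.0
```

Request:
servo_tool:
  deltas: [-0.4,-0.1,0,0,0,0,-0.4,-0.1,0,0,0,0]

```text
clock: 19.0
position: [0.6268, 0.0817, 0.0759]
ee_rot: [-0.011, 0.04, 0.999, -0.0]
contact_force: [-5.4, -0.3, 1.9]
width: -0.0
```

Request:
servo_tool:
  deltas: [-0.3,0,0,0,0,0]

```text
clock: 19.1
position: [0.6278, 0.0812, 0.0759]
ee_rot: [-0.014, 0.04, 0.999, -0.001]
contact_force: [-6.3, -1.7, 3.0]
width: 0.0002
```

Request:
servo_tool:
  deltas: [-0.3,0,0,0,0,0]

```text
clock: 19.2
position: [0.6285, 0.0807, 0.0759]
ee_rot: [-0.016, 0.04, 0.999, -0.001]
contact_force: [-7.0, -0.5, 1.9]
width: -0.0002
```

Request:
servo_tool:
  deltas: [-0.3,0,0,0,0,0]

```text
clock: 19.3
position: [0.6291, 0.0801, 0.0759]
ee_rot: [-0.019, 0.04, 0.999, -0.001]
contact_force: [-6.1, -1.1, 1.3]
width: 0.0003
```

Request:
servo_tool:
  deltas: [-0.8,0,0,0,2,0,-0.8,0,0,0,2,0,-0.8,0.2,0,0,2,0]

```text
clock: 19.6
position: [0.6351, 0.0732, 0.0763]
ee_rot: [-0.092, 0.038, 0.995, -0.007]
contact_force: [-16.4, -9.0, 10.0]
width: -0.0002
```

```bash
python3 to.py .638 .083 .075 85.4
```

```text
clk 19.6 pos [0.6351 0.0732 0.0763] w -0.0002 F [-16.4  -9.   10. ] | cm now [-0.23  1.    0.06] cm after turn [-0.21  1.    0.13] rot [ -1.2 -10.5   0.2] n 0.2
```

Request:
servo_tool:
  deltas: [0.2,0.5,0,0,-5,0,0,0.4,0,-1,-4,0,0,0,0,0,0,0]

```text
clock: 19.9
position: [0.6342, 0.0782, 0.0747]
ee_rot: [-0.015, 0.038, 0.999, -0.004]
contact_force: [-0.0, -0.3, 0.8]
width: -0.0001
```

```bash
python3 to.py .638 .083 .075 85.4;python3 - <<'E'
from m import *
q,d2=grab('scene','s5.png');p,d=grab('top');np.savez('pics/5.npz',p=p,d=d,q=q,d2=d2)
a=cv2.resize(q[180:280,180:310,::-1],(650,500),interpolation=cv2.INTER_CUBIC)
cv2.imwrite('pics/s5c.png',a)
E
```

```text
clk 19.9 pos [0.6342 0.0782 0.0747] w -0.0001 F [-0.  -0.3  0.8] | cm now [-0.34  0.51 -0.04] cm after turn [-0.34  0.51 -0.03] rot [-0.6 -1.7  0.2] n 0.1
```

View pics/s5c.png

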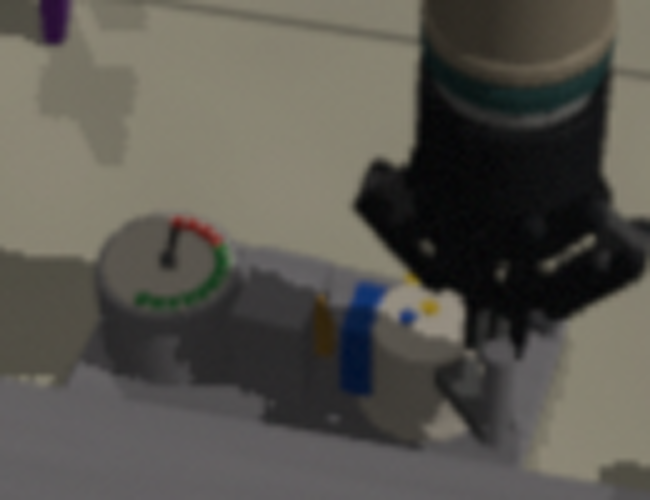

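Request:
servo_tool:
  deltas: [-0.5,0.3,0,0,-1.5,0,-1,0.2,0,0,-0.5,0,-1,0,0,0,-0.5,0]

```text
clock: 20.3
position: [0.6373, 0.0814, 0.0704]
ee_rot: [-0.022, 0.038, 0.999, -0.007]
contact_force: [-20.5, 1.8, 6.2]
width: 0.0001
```

Request:
servo_tool:
  deltas: [-1,0,0,0,-0.5,0,-1.5,0,0,0,-0.5,0]

```text
clock: 20.5
position: [0.6362, 0.0818, 0.0659]
ee_rot: [-0.043, 0.038, 0.998, -0.008]
contact_force: [-35.4, 3.1, 13.2]
width: 0.0
```

```bash
python3 to.py .638 .083 .075 85.4;python3 - <<'E'
from m import *
q,d2=grab('scene');p,d=grab('top')
for n,d in(('top',d),('scene',d2)):
    W=world(n,d)
    m=(W[...,2]>.094)&(W[...,2]<.106)&(abs(W[...,0]-.65)<.03)&(abs(W[...,1]-.085)<.05)
    for a in comps(m,8): q=W[a[0]];print(n,'pin',a[1],q.mean(0).round(4),q[:,2].max().round(4))
E
```

```text
clk 20.5 pos [0.6362 0.0818 0.0659] w 0.0 F [-35.4   3.1  13.2] | cm now [-0.1   0.12 -0.92] cm after turn [-0.17  0.13 -0.91] rot [-1.1 -4.9  0.3] n 0.2
scene pin [274 242  14  13  64] [0.6523 0.0824 0.1008] 0.106
```

Request:
servo_tool:
  deltas: [1.5,0,-0.5,0,-2.5,0,1,0,-2,-1,-2.5,0,0,0,-4,0,0,0,0,0,-4,0,0,0,0,0,0,0,0,0]
  jaw: 4

```text
clock: 21.1
position: [0.6118, 0.0855, 0.1721]
ee_rot: [-0.004, 0.037, 0.999, -0.0]
contact_force: [1.5, 0.4, 0.4]
width: 0.0403
```

```bash
python3 to.py .498 -.3075 .12 86;python3 - <<'E'
from m import *
q,d2=grab('scene');p,d=grab('top','t6.png')
for n,d in(('top',d),('scene',d2)):
    W=world(n,d)
    m=(W[...,2]>.094)&(W[...,2]<.106)&(abs(W[...,0]-.65)<.03)&(abs(W[...,1]-.085)<.05)
    for a in comps(m,8): q=W[a[0]];print(n,'pin',a[1],q.mean(0).round(4),q[:,2].max().round(4))
    for nm,lo,hi in(('top',.090,.104),):
        mk=(W[...,0]>.35)&(W[...,0]<.62)&(W[...,1]<-.23)&(W[...,1]>-.36)&(W[...,2]>lo)&(W[...,2]<hi)
        for a in comps(mk,10): print(n,nm,W[a[0]].mean(0).round(4))
E
```

```text
clk 21.1 pos [0.6118 0.0855 0.1721] w 0.0403 F [1.5 0.4 0.4] | cm now [  8.39 -40.03   5.31] cm after turn [  8.61 -40.     5.21] rot [-0.  -0.4 -0.3] n 8.2
top top [ 0.5475 -0.3117  0.0956]
top top [ 0.4976 -0.3089  0.095 ]
top top [ 0.4491 -0.3058  0.0961]
top top [ 0.3988 -0.3026  0.0954]
scene pin [276 248   7   7  44] [0.6568 0.0822 0.1005] 0.1047
scene top [ 0.3999 -0.2989  0.0956]
scene top [ 0.4497 -0.3019  0.0958]
scene top [ 0.4987 -0.3055  0.0958]
scene top [ 0.5497 -0.3086  0.0959]
```

Request:
servo_tool:
  deltas: [0.9,-4,0,0,-0.4,-0.3,0.9,-4,0,0,0,0,0.9,-4,0,0,0,0,0.9,-4,0,0,0,0,0.9,-4,0,0,0,0,0.9,-4,0,0,0,0,0.9,-4,0,0,0,0,0.9,-4,0.5,0,0,0,0.5,-4,0.5,0,0,0,0,-3,0.5,0,0,0,0,0,0,0,0,0]

```text
clock: 22.3
position: [0.5015, -0.3112, 0.1342]
ee_rot: [-0.015, 0.032, 0.999, 0.004]
contact_force: [-0.0, 0.5, 0.4]
width: 0.0397
```

```bash
python3 to.py .498 -.307 .105 86
```

```text
clk 22.3 pos [ 0.5015 -0.3112  0.1342] w 0.0397 F [-0.   0.5  0.4] | cm now [0.28 0.37 2.93] cm after turn [0.37 0.39 2.92] rot [ 0.4 -1.8  0.3] n 0.6
```

Request:
servo_tool:
  deltas: [0.3,0.3,1,0.4,-1.8,0.3,0,0,1.5,0,0,0,0,0,0,0,0,0]

```text
clock: 22.6
position: [0.4973, -0.3072, 0.1041]
ee_rot: [-0.002, 0.037, 0.999, 0.003]
contact_force: [-0.2, 0.1, 0.1]
width: 0.04
```

```bash
python3 to.py .498 -.307 .066 86
```

```text
clk 22.6 pos [ 0.4973 -0.3072  0.1041] w 0.04 F [-0.2  0.1  0.1] | cm now [-0.08  0.01  3.81] cm after turn [-0.06  0.03  3.81] rot [ 0.3 -0.3 -0.2] n 0.8
```

Request:
servo_tool:
  deltas: [0,0,1.5,0.3,-0.3,0,0,0,1.3,0,0,0,0,0,0.6,0,0,0,0,0,0,0,0,0]

```text
clock: 23.0
position: [0.4983, -0.3049, 0.0678]
ee_rot: [-0.001, 0.035, 0.999, 0.001]
contact_force: [-0.1, 0.1, 0.8]
width: 0.0402
```

```bash
python3 to.py .498 -.307 .065 86
```

```text
clk 23.0 pos [ 0.4983 -0.3049  0.0678] w 0.0402 F [-0.1  0.1  0.8] | cm now [ 0.02 -0.21  0.28] cm after turn [ 0.02 -0.21  0.28] rot [ 0.1 -0.1 -0.1] n 0.1
```

Request:
servo_tool:
  deltas: [0,-0.2,0.25,0.1,0,0,0,0,0,0,0,0]

```text
clock: 23.2
position: [0.499, -0.3071, 0.0657]
ee_rot: [-0.0, 0.035, 0.999, 0.0]
contact_force: [0.2, 0.8, 0.0]
width: 0.0398
```

Request:
servo_tool:
  deltas: [0,0,0,0,0,0,0,0,0,0,0,0,0,0,0,0,0,0,0,0,0,0,0,0]
  jaw: 0.6
  grip_force: 40

```text
clock: 23.6
position: [0.4996, -0.3078, 0.0671]
ee_rot: [0.001, 0.035, 0.999, -0.001]
contact_force: [0.3, 0.4, -1.3]
width: 0.0135
```

```bash
python3 to.py .498 -.307 .065 86
```

```text
clk 23.6 pos [ 0.4996 -0.3078  0.0671] w 0.0135 F [ 0.3  0.4 -1.3] | cm now [0.17 0.07 0.2 ] cm after turn [0.17 0.07 0.21] rot [-0.1  0.1 -0. ] n 0.1
```

Request:
servo_tool:
  deltas: [0,0,-2,0,0,0,0,0,-3,0,0,0,0,0,-3,0,0,0,0,0,0,0,0,0]

```text
clock: 24.0
position: [0.4983, -0.3069, 0.1478]
ee_rot: [-0.001, 0.035, 0.999, 0.001]
contact_force: [1.0, 0.1, -1.0]
width: 0.0134
```

```bash
python3 to.py .607 -.004 .15 85.4
```

```text
clk 24.0 pos [ 0.4983 -0.3069  0.1478] w 0.0134 F [ 1.   0.1 -1. ] | cm now [-8.7  30.99 -0.2 ] cm after turn [-8.41 31.07 -0.22] rot [ 0.1 -0.1  0.5] n 6.4
```

Request:
servo_tool:
  deltas: [-0.6,3,-0.3,0,0,0,-1,3.5,0,0,0,0,-1,3.5,0,0,0,0,-1,3.5,0,0,0,0,-1,3.5,0,0,0,0,-1,3.5,0,0,0,0,-1,3.5,0,0,0,0,-1,3.5,0,0,0,0,-1,2,0,0,0,0,0,0.5,0,0,0,0,0,0,0,0,0,0]

```text
clock: 25.1
position: [0.6036, -0.0031, 0.1385]
ee_rot: [-0.008, 0.037, 0.999, 0.002]
contact_force: [1.1, -0.9, -0.7]
width: 0.0135
```

```bash
python3 to.py .607 -.004 .128 85.4
```

```text
clk 25.1 pos [ 0.6036 -0.0031  0.1385] w 0.0135 F [ 1.1 -0.9 -0.7] | cm now [-0.36 -0.07  1.05] cm after turn [-0.35 -0.07  1.05] rot [ 0.1 -1.   0.3] n 0.2
```

Request:
servo_tool:
  deltas: [-0.35,-0.05,0.6,0.1,-1,0.3,0,0,0.5,0,0,0,0,0,0,0,0,0]

```text
clock: 25.4
position: [0.6045, -0.0064, 0.1253]
ee_rot: [-0.002, 0.041, 0.999, -0.001]
contact_force: [0.3, -0.8, -1.0]
width: 0.0133
```

```bash
python3 to.py .607 -.004 .075 85.4;python3 - <<'E'
from m import *
q,d2=grab('scene');p,d=grab('top')
a=cv2.resize(q[160:270,190:300,::-1],(550,550),interpolation=cv2.INTER_CUBIC)
cv2.imwrite('pics/s7.png',a)
E
```

```text
clk 25.4 pos [ 0.6045 -0.0064  0.1253] w 0.0133 F [ 0.3 -0.8 -1. ] | cm now [-0.24  0.27  5.03] cm after turn [-0.23  0.26  5.03] rot [-0.1 -0.2 -0.1] n 1.0
```

View pics/s7.png

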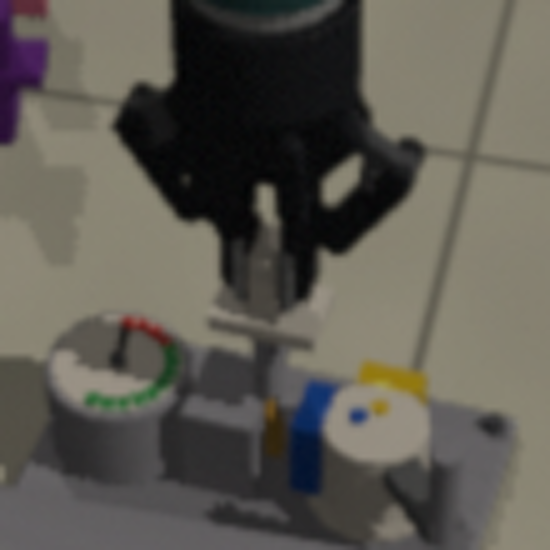

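Request:
servo_tool:
  deltas: [-0.2,0.25,0,0,-0.2,0,0,0,1,0,0,0,0,0,0,0,0,0]

```text
clock: 25.8
position: [0.6078, -0.0051, 0.1161]
ee_rot: [0.002, 0.042, 0.999, -0.001]
contact_force: [-0.4, -0.2, -1.1]
width: 0.0134
```

```bash
python3 to.py .607 -.004 .075 85.4
```

```text
clk 25.8 pos [ 0.6078 -0.0051  0.1161] w 0.0134 F [-0.4 -0.2 -1.1] | cm now [0.11 0.11 4.11] cm after turn [0.09 0.1  4.11] rot [-0.1  0.2 -0.2] n 0.8
```

Request:
servo_tool:
  deltas: [0,0.1,1,0,0.2,-0.2,0,0.05,0.8,0,0,0,0,0,0,0,0,0]

```text
clock: 26.1
position: [0.6086, -0.0026, 0.097]
ee_rot: [0.0, 0.04, 0.999, 0.0]
contact_force: [0.2, 1.9, -1.5]
width: 0.0134
```

```bash
python3 to.py .607 -.004 .075 85.4
```

```text
clk 26.1 pos [ 0.6086 -0.0026  0.097 ] w 0.0134 F [ 0.2  1.9 -1.5] | cm now [ 0.15 -0.15  2.2 ] cm after turn [ 0.15 -0.15  2.2 ] rot [0. 0. 0.] n 0.4
```

Request:
servo_tool:
  deltas: [0,-0.1,1,0,0,0,0,0,0.8,0,0,0,0,0,0.3,0,0,0,0,0,0,0,0,0]

```text
clock: 26.5
position: [0.6089, -0.0028, 0.0746]
ee_rot: [0.001, 0.04, 0.999, 0.001]
contact_force: [-1.5, 0.9, 6.3]
width: 0.0132
```

```bash
python3 to.py .607 -.004 .075 85.4
```

```text
clk 26.5 pos [ 0.6089 -0.0028  0.0746] w 0.0132 F [-1.5  0.9  6.3] | cm now [ 0.18 -0.13 -0.04] cm after turn [ 0.18 -0.13 -0.04] rot [0.1 0.1 0. ] n 0.0
```

Request:
servo_tool:
  deltas: [0,0,-0.4,0,0,0,0,-0.4,0,0,0,0,0,-0.4,0,0,0,0]

```text
clock: 26.8
position: [0.6086, -0.0052, 0.0786]
ee_rot: [0.001, 0.042, 0.999, 0.007]
contact_force: [2.1, 14.0, -3.9]
width: 0.0132
```

Request:
servo_tool:
  deltas: [0,-0.3,0,0,0,0]

```text
clock: 26.9
position: [0.6086, -0.0051, 0.0786]
ee_rot: [0.001, 0.042, 0.999, 0.01]
contact_force: [1.3, 8.4, -0.8]
width: 0.0131
```

Request:
servo_tool:
  deltas: [0,-0.3,0,0,0,0]

```text
clock: 27.0
position: [0.6086, -0.0053, 0.0786]
ee_rot: [0.001, 0.043, 0.999, 0.013]
contact_force: [0.1, 8.8, -1.6]
width: 0.0134
```

Request:
servo_tool:
  deltas: [0,-0.3,0,0,0,0]

```text
clock: 27.1
position: [0.6086, -0.0054, 0.0786]
ee_rot: [0.002, 0.044, 0.999, 0.016]
contact_force: [1.5, 8.7, -1.0]
width: 0.0135
```

Request:
servo_tool:
  deltas: [0,0.3,0,-1.8,0,0,0,0.4,0,0,0,0,0,0.4,0,0,0,0]

```text
clock: 27.4
position: [0.6092, 0.0009, 0.079]
ee_rot: [0.002, 0.042, 0.999, 0.026]
contact_force: [-1.1, -7.9, -1.5]
width: 0.0131
```

Request:
servo_tool:
  deltas: [0,0.3,0,0,0,0]

```text
clock: 27.5
position: [0.6092, 0.0009, 0.0789]
ee_rot: [0.002, 0.041, 0.999, 0.023]
contact_force: [-1.4, -5.0, -1.1]
width: 0.0132
```

Request:
servo_tool:
  deltas: [0,0.3,0,0,0,0]

```text
clock: 27.6
position: [0.6092, 0.0012, 0.079]
ee_rot: [0.002, 0.041, 0.999, 0.02]
contact_force: [-0.8, -5.7, -0.7]
width: 0.013
```

```bash
python3 to.py .607 -.0043 .075 85.4
```

```text
clk 27.6 pos [0.6092 0.0012 0.079 ] w 0.013 F [-0.8 -5.7 -0.7] | cm now [ 0.17 -0.59  0.38] cm after turn [ 0.17 -0.57  0.4 ] rot [ 2.4  0.1 -0.1] n 0.1
```

Request:
servo_tool:
  deltas: [0.1,-0.4,0,2.4,0,0,0,0,0.3,0,0,0,0,0,0,0,0,0]

```text
clock: 27.9
position: [0.6082, -0.0021, 0.0757]
ee_rot: [0.001, 0.041, 0.999, -0.001]
contact_force: [0.5, 1.8, -2.7]
width: 0.0134
```

```bash
python3 to.py .607 -.0043 .075 85.4
```

```text
clk 27.9 pos [ 0.6082 -0.0021  0.0757] w 0.0134 F [ 0.5  1.8 -2.7] | cm now [ 0.1  -0.23  0.07] cm after turn [ 0.1  -0.23  0.07] rot [-0.1  0.2 -0.1] n 0.1
```

Request:
servo_tool:
  deltas: [0,0,0,0,0,0,0,0,0,0,0,0,0,0,0,0,0,0,0,0,0,0,0,0,0,0,0,0,0,0]
  jaw: 3.2

```text
clock: 28.4
position: [0.6087, -0.0031, 0.0762]
ee_rot: [0.002, 0.041, 0.999, -0.001]
contact_force: [0.0, -0.5, -0.2]
width: 0.0318
```

```bash
cat > dial.py <<'E'
import sys
from m import *
q,d2=grab('scene')
a=cv2.resize(q[160:270,190:300,::-1],(550,550),interpolation=cv2.INTER_CUBIC)
b=cv2.resize(q[218:248,196:236,::-1],(550,412),interpolation=cv2.INTER_CUBIC)
cv2.imwrite('pics/'+sys.argv[1],np.vstack([a,b])[:, :] if 0 else a); cv2.imwrite('pics/d'+sys.argv[1],b)
E
python3 dial.py s8.png;python3 to.py .607 -.0043 .075 85.4
```

```text
clk 28.4 pos [ 0.6088 -0.0031  0.0762] w 0.0318 F [ 0.2 -0.7  0.5] | cm now [ 0.17 -0.13  0.12] cm after turn [ 0.17 -0.13  0.12] rot [-0.1  0.2 -0.1] n 0.0
```

View pics/s8.png

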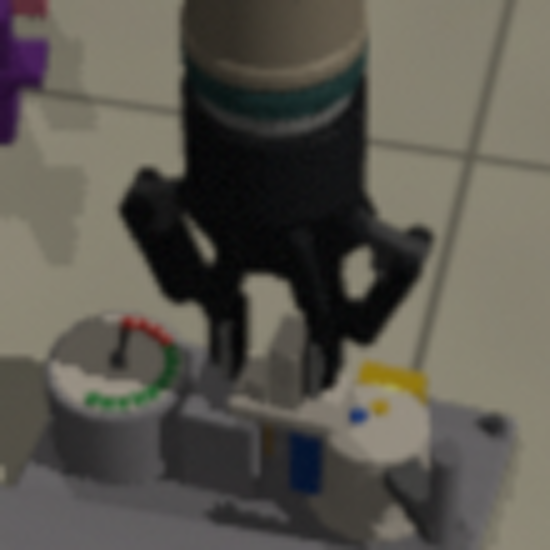

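View pics/ds8.png

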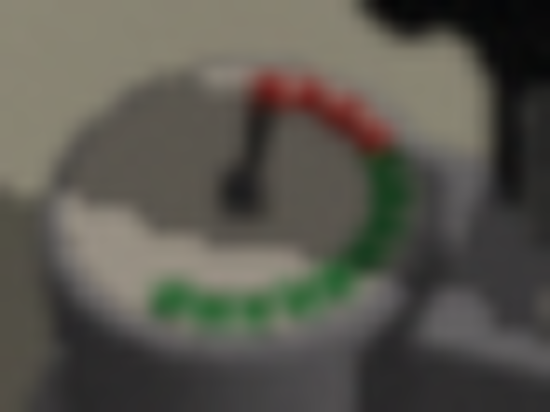

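Request:
servo_tool:
  deltas: [0,0.5,0,0,0,0,0,0,0,0,0,0]

```text
clock: 28.65
position: [0.6093, 0.002, 0.0763]
ee_rot: [0.002, 0.042, 0.999, -0.001]
contact_force: [-0.4, 0.5, -0.6]
width: 0.032
```

Request:
servo_tool:
  deltas: [0,0,0,0,0,0,0,0,0,0,0,0,0,0,0,0,0,0,0,0,0,0,0,0]
  jaw: 0.6

```text
clock: 29.05
position: [0.6094, 0.0026, 0.0764]
ee_rot: [0.002, 0.041, 0.999, -0.001]
contact_force: [0.2, 0.0, 0.5]
width: 0.0132
```

Request:
servo_tool:
  deltas: [0,0,-1,0,0,0,0,0,-2,0,0,0,0,0,-2,0,0,0,0,0,-1,0,0,0,0,0,0,0,0,0]

```text
clock: 29.55
position: [0.608, 0.0025, 0.1387]
ee_rot: [0.001, 0.041, 0.999, -0.001]
contact_force: [0.1, -0.4, -1.8]
width: 0.0131
```

```bash
python3 to.py .4985 -.307 .15 86
```

```text
clk 29.6 pos [0.608  0.0025 0.1387] w 0.0131 F [ 0.1 -0.4 -1.8] | cm now [  8.35 -31.75  -1.09] cm after turn [  8.76 -31.63  -1.13] rot [-0.1  0.1 -0.7] n 6.6
```

Request:
servo_tool:
  deltas: [0.4,-3,-0.8,0,0,-0.7,1,-3.5,-0.4,0,0,0,1,-3.5,0,0,0,0,1,-3.5,0,0,0,0,1,-3.5,0,0,0,0,1,-3.5,0,0,0,0,1,-3.5,0,0,0,0,1,-3.5,0,0,0,0,1,-2.5,0,0,0,0,0,-0.8,0,0,0,0,0,0,0,0,0,0]

```text
clock: 30.65
position: [0.4956, -0.3081, 0.1438]
ee_rot: [-0.004, 0.034, 0.999, 0.001]
contact_force: [-0.8, 0.2, -1.4]
width: 0.0131
```

```bash
python3 to.py .4985 -.307 .12 86
```

```text
clk 30.6 pos [ 0.4956 -0.3081  0.1438] w 0.0131 F [-0.8  0.2 -1.4] | cm now [-0.3   0.13  2.38] cm after turn [-0.28  0.13  2.38] rot [ 0.1 -0.4  0.2] n 0.5
```

Request:
servo_tool:
  deltas: [-0.3,0.1,1,0.1,-0.4,0,0,0,1.5,0,0,0,0,0,1.5,0,0,0,0,0,1.5,0,0,0,0,0,1,0,0,0,0,0,0,0,0,0]

```text
clock: 31.25
position: [0.5011, -0.2995, 0.0753]
ee_rot: [-0.0, 0.031, 1.0, 0.003]
contact_force: [-0.9, 1.1, -0.5]
width: 0.0131
```

```bash
python3 to.py .4985 -.307 .069 86
```

```text
clk 31.2 pos [ 0.5011 -0.2995  0.0753] w 0.0131 F [-0.9  1.1 -0.5] | cm now [ 0.21 -0.77  0.63] cm after turn [ 0.21 -0.77  0.63] rot [ 0.4 -0.   0.4] n 0.2
```

Request:
servo_tool:
  deltas: [0.2,-0.7,0,0.4,0,0.3,0,0,0.5,0,0,0,0,0,0,0,0,0]

```text
clock: 31.55
position: [0.4997, -0.3062, 0.071]
ee_rot: [0.0, 0.033, 0.999, -0.001]
contact_force: [0.2, 0.0, -1.0]
width: 0.0136
```

Request:
servo_tool:
  deltas: [0,0,0,0,0,0,0,0,0,0,0,0,0,0,0,0,0,0,0,0,0,0,0,0]
  jaw: 4

```text
clock: 31.95
position: [0.5009, -0.3074, 0.0731]
ee_rot: [0.002, 0.034, 0.999, -0.002]
contact_force: [-0.5, -0.2, 0.3]
width: 0.0399
```

Request:
servo_tool:
  deltas: [0,0,-2,0,0,0,0,0,-2,0,0,0,0,0,-1.5,0,0,0,3,0,0,0,0,0,4,0,0,0,0,0,2.5,0,0,0,0,0,0,0,0,0,0,0]

```text
clock: 32.65
position: [0.4045, -0.3012, 0.1306]
ee_rot: [0.004, 0.033, 0.999, -0.003]
contact_force: [0.1, 0.0, -0.1]
width: 0.0399
```

```bash
python3 to.py .3995 -.3005 .068 86;python3 - <<'E'
from m import *
p,d=grab('top'); q,d2=grab('scene')
cv2.imwrite('pics/t9.png',cv2.resize(np.hstack([p[140:250,320:400,::-1],q[130:240,100:200,::-1]]),None,fx=4,fy=4,interpolation=cv2.INTER_CUBIC))
for n,d in(('top',d),('scene',d2)):
    W=world(n,d)
    mk=(W[...,0]>.35)&(W[...,0]<.62)&(W[...,1]<-.23)&(W[...,1]>-.36)&(W[...,2]>.09)&(W[...,2]<.104)
    for a in comps(mk,10): print(n,W[a[0]].mean(0).round(4))
E
```

```text
clk 32.6 pos [ 0.4045 -0.3012  0.1306] w 0.0399 F [ 0.1  0.  -0.1] | cm now [0.55 0.08 6.25] cm after turn [0.5  0.03 6.26] rot [-0.4  0.4  0.2] n 1.3
top [ 0.5478 -0.3122  0.0967]
top [ 0.4975 -0.3081  0.0952]
top [ 0.4493 -0.3058  0.0963]
scene [ 0.4003 -0.2989  0.0959]
scene [ 0.4504 -0.3019  0.0959]
scene [ 0.4991 -0.3045  0.0961]
scene [ 0.5499 -0.3089  0.0955]
```

View pics/t9.png

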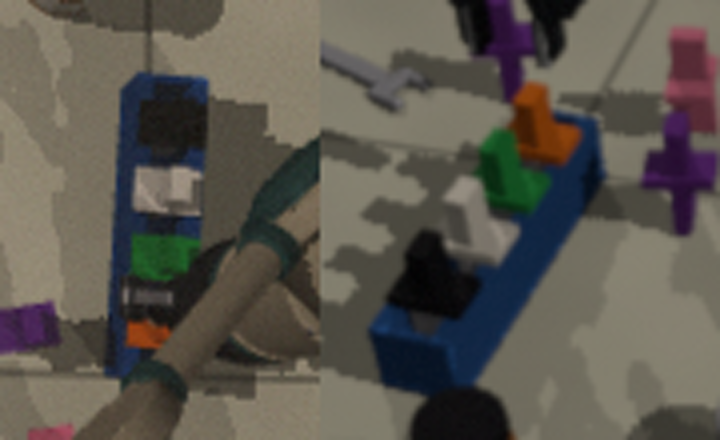

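Request:
servo_tool:
  deltas: [0.5,0.1,1,-0.4,0.4,0,0,-0.1,1.5,0,0,0,0,-0.1,1.2,0,0,0,0,0,0,0,0,0]

```text
clock: 33.15
position: [0.407, -0.3049, 0.0916]
ee_rot: [0.003, 0.032, 0.999, -0.001]
contact_force: [-0.2, -0.4, -0.7]
width: 0.0401
```

```bash
python3 to.py .3995 -.3005 .067 86
```

```text
clk 33.1 pos [ 0.407  -0.3049  0.0916] w 0.0401 F [-0.2 -0.4 -0.7] | cm now [0.79 0.4  2.46] cm after turn [0.78 0.39 2.46] rot [-0.1  0.4  0.4] n 0.5
```

Request:
servo_tool:
  deltas: [0.8,0.4,0,0,0.4,0.4,0,0,1.3,0,0,0,0,0,0.8,0,0,0,0,0,0,0,0,0]

```text
clock: 33.55
position: [0.3999, -0.3, 0.0698]
ee_rot: [-0.001, 0.035, 0.999, -0.001]
contact_force: [-0.3, 0.5, 0.4]
width: 0.0397
```

```bash
python3 to.py .3995 -.3005 .067 86
```

```text
clk 33.5 pos [ 0.3999 -0.3     0.0698] w 0.0397 F [-0.3  0.5  0.4] | cm now [ 0.04 -0.05  0.28] cm after turn [ 0.04 -0.05  0.28] rot [-0.1 -0.1  0. ] n 0.1
```

Request:
servo_tool:
  deltas: [0,0,0.3,0,0,0,0,0,0,0,0,0]

```text
clock: 33.75
position: [0.4002, -0.3001, 0.0672]
ee_rot: [-0.001, 0.035, 0.999, -0.001]
contact_force: [0.2, -0.1, 0.4]
width: 0.0401
```

Request:
servo_tool:
  deltas: [0,0,0,0,0,0,0,0,0,0,0,0,0,0,0,0,0,0,0,0,0,0,0,0]
  jaw: 0.6

```text
clock: 34.15
position: [0.4007, -0.3006, 0.0682]
ee_rot: [0.0, 0.035, 0.999, -0.002]
contact_force: [0.3, 0.4, -1.1]
width: 0.0134
```

```bash
python3 to.py .607 -.002 .15 85.4
```

```text
clk 34.1 pos [ 0.4007 -0.3006  0.0682] w 0.0134 F [ 0.3  0.4 -1.1] | cm now [-18.51  31.19  -8.29] cm after turn [-18.17  31.42  -8.18] rot [-0.2  0.   0.6] n 7.4
```

Request:
servo_tool:
  deltas: [0,0,-3,0,0,0,0,0,-4,0,0,0,-1,0,-3,0,0,0,-3,2,0,0,0,0,-2.5,3.5,0,0,0,0,-2,3.5,0,0,0,0,-2,3.5,0,0,0,0,-2,3.5,0,0,0,0,-2,3.5,0,0,0,0,-2,3.5,0,0,0,0,-2,3.5,0,0,0,0,-0.5,3,0,0,0,0,0,1.5,0,0,0,0,0,0,0,0,0,0]

```text
clock: 35.55
position: [0.6203, 0.0057, 0.1693]
ee_rot: [0.0, 0.037, 0.999, -0.002]
contact_force: [0.2, -0.4, -1.2]
width: 0.0132
```

```bash
python3 to.py .607 -.002 .13 85.4
```

```text
clk 35.5 pos [0.6203 0.0057 0.1693] w 0.0132 F [ 0.2 -0.4 -1.2] | cm now [ 1.27 -0.85  3.93] cm after turn [ 1.27 -0.88  3.93] rot [-0.2  0.   0.4] n 0.8
```

Request:
servo_tool:
  deltas: [1.2,-0.8,1.5,-0.2,0,0.4,0,0,1.8,0,0,0,0,0,0.5,0,0,0,0,0,0,0,0,0]

```text
clock: 35.95
position: [0.6055, -0.0066, 0.131]
ee_rot: [-0.0, 0.041, 0.999, -0.003]
contact_force: [-0.1, -0.5, -0.2]
width: 0.0132
```

```bash
python3 to.py .607 -.0017 .123 85.4
```

```text
clk 36.0 pos [ 0.6055 -0.0066  0.131 ] w 0.0132 F [-0.1 -0.5 -0.2] | cm now [-0.11  0.5   0.8 ] cm after turn [-0.11  0.5   0.8 ] rot [-0.3  0.  -0.1] n 0.2
```

Request:
servo_tool:
  deltas: [-0.1,0.5,0.4,-0.3,0,0,0,0,0.4,0,0,0,0,0,0,0,0,0]

```text
clock: 36.25
position: [0.6078, -0.0033, 0.1241]
ee_rot: [0.001, 0.042, 0.999, -0.0]
contact_force: [-0.3, -0.5, -1.1]
width: 0.0134
```

```bash
python3 to.py .607 -.0017 .116 85.4
```

```text
clk 36.2 pos [ 0.6078 -0.0033  0.1241] w 0.0134 F [-0.3 -0.5 -1.1] | cm now [0.1  0.15 0.81] cm after turn [0.09 0.15 0.81] rot [-0.   0.2 -0.2] n 0.2
```

Request:
servo_tool:
  deltas: [0,0.15,0.3,0,0.1,-0.2,0,0,0.3,0,0,0,0,0,0,0,0,0]

```text
clock: 36.55
position: [0.6087, -0.0017, 0.1184]
ee_rot: [0.001, 0.04, 0.999, -0.0]
contact_force: [-0.5, -0.6, -0.8]
width: 0.0133
```

```bash
python3 to.py .607 -.0017 .11 85.4
```

```text
clk 36.5 pos [ 0.6087 -0.0017  0.1184] w 0.0133 F [-0.5 -0.6 -0.8] | cm now [ 0.17 -0.01  0.84] cm after turn [ 0.17 -0.02  0.84] rot [-0.   0.1  0. ] n 0.2
```

Foot now about level with the anvil top; lower slowly.

Request:
servo_tool:
  deltas: [0.1,0,0.4,0,0,0,0,0,0.4,0,0,0,0,0,0.4,0,0,0]

```text
clock: 36.85
position: [0.6082, -0.0012, 0.1063]
ee_rot: [0.002, 0.04, 0.999, -0.0]
contact_force: [-0.0, 1.2, -1.3]
width: 0.0137
```

```bash
python3 to.py .607 -.0017 .0762 85.4
```

```text
clk 36.9 pos [ 0.6082 -0.0012  0.1063] w 0.0137 F [-0.   1.2 -1.3] | cm now [ 0.13 -0.06  3.01] cm after turn [ 0.12 -0.06  3.01] rot [-0.   0.2  0. ] n 0.6
```

Request:
servo_tool:
  deltas: [0.1,0,0.8,0,0.1,0,0,0,0.8,0,0,0,0,0,0.8,0,0,0,0,0,0.4,0,0,0,0,0,0,0,0,0]

```text
clock: 37.35
position: [0.6073, 0.0002, 0.0759]
ee_rot: [0.001, 0.04, 0.999, 0.001]
contact_force: [-0.7, 1.4, 6.3]
width: 0.0132
```

```bash
python3 to.py .607 -.0017 .0762 85.4
```

```text
clk 37.4 pos [6.073e-01 2.000e-04 7.590e-02] w 0.0132 F [-0.7  1.4  6.3] | cm now [ 0.02 -0.19 -0.03] cm after turn [ 0.02 -0.19 -0.03] rot [0.1 0.1 0. ] n 0.0
```

Seated. Let go and read.

Request:
servo_tool:
  deltas: [0,0,-0.1,0,0,0,0,0,0,0,0,0,0,0,0,0,0,0,0,0,0,0,0,0,0,0,0,0,0,0,0,0,0,0,0,0]
  jaw: 3.2

```text
clock: 37.95
position: [0.6074, -0.0013, 0.0764]
ee_rot: [0.001, 0.04, 0.999, -0.0]
contact_force: [0.2, 0.2, -0.6]
width: 0.0323
```

```bash
python3 dial.py s10.png; python3 to.py .607 0 .0762 85.4
```

```text
clk 38.0 pos [ 0.6074 -0.0012  0.0764] w 0.0318 F [-0.4  0.8  0. ] | cm now [0.05 0.12 0.02] cm after turn [0.05 0.12 0.02] rot [-0.   0.1  0. ] n 0.0
```

View pics/s10.png

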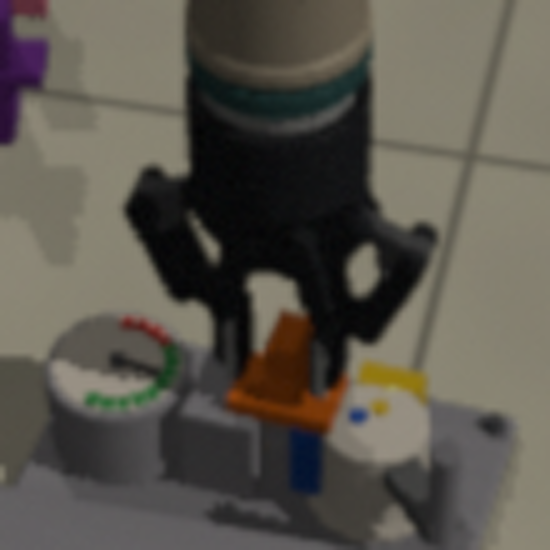

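View pics/ds10.png

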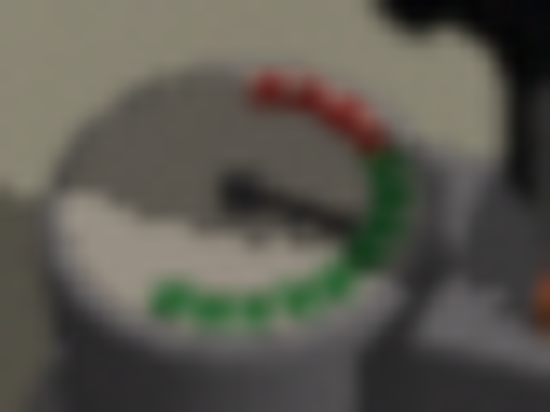

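Request:
servo_tool:
  deltas: [0,0.15,0,0,0,0,0,0,0,0,0,0,0,0,0,0,0,0,0,0,0,0,0,0,0,0,0,0,0,0]
  jaw: 0.6

```text
clock: 38.5
position: [0.6076, 0.0009, 0.0764]
ee_rot: [0.001, 0.04, 0.999, 0.0]
contact_force: [-0.4, 0.2, -1.1]
width: 0.0135
```

Request:
servo_tool:
  deltas: [0,0,-1,0,0,0,0,0,-2,0,0,0,0,0,-3,0,0,0,0,0,-3,0,0,0,0,0,-1,0,0,0]

```text
clock: 39.0
position: [0.6052, 0.0006, 0.1784]
ee_rot: [-0.003, 0.04, 0.999, -0.0]
contact_force: [-0.4, -0.6, 0.0]
width: 0.0134
```

```bash
python3 to.py .4 -.3006 .17 86
```

```text
clk 39.0 pos [6.052e-01 6.000e-04 1.784e-01] w 0.0134 F [-0.4 -0.6  0. ] | cm now [ 18.06 -31.66   0.95] cm after turn [ 18.37 -31.48   0.84] rot [-0.  -0.3 -0.6] n 7.3
```

Request:
servo_tool:
  deltas: [1,-2,0,0,-0.3,-0.6,2,-3.5,0,0,0,0,2,-3.5,0,0,0,0,2,-3.5,0,0,0,0,2,-3.5,0,0,0,0,2,-3.5,0,0,0,0,2,-3.5,0,0,0,0,2,-3.5,0,0,0,0,2,-3,0,0,0,0,1,-1.5,0,0,0,0,0,0,0,0,0,0]

```text
clock: 40.1
position: [0.3965, -0.3062, 0.1767]
ee_rot: [0.001, 0.032, 0.999, -0.0]
contact_force: [0.2, 0.6, -0.3]
width: 0.0131
```

```bash
python3 to.py .4 -.3006 .12 86
```

```text
clk 40.1 pos [ 0.3965 -0.3062  0.1767] w 0.0131 F [ 0.2  0.6 -0.3] | cm now [-0.3   0.58  5.67] cm after turn [-0.31  0.58  5.67] rot [-0.   0.1  0.3] n 1.1
```

Request:
servo_tool:
  deltas: [-0.3,0.5,2,0,0,0.3,0,0,2,0,0,0,0,0,1.5,0,0,0,0,0,0,0,0,0]

```text
clock: 40.5
position: [0.4006, -0.2995, 0.1199]
ee_rot: [0.002, 0.036, 0.999, 0.001]
contact_force: [0.8, 0.4, -1.3]
width: 0.0135
```

```bash
python3 to.py .4 -.3006 .07 86
```

```text
clk 40.5 pos [ 0.4006 -0.2995  0.1199] w 0.0135 F [ 0.8  0.4 -1.3] | cm now [ 0.07 -0.12  4.99] cm after turn [ 0.05 -0.11  4.99] rot [ 0.1  0.2 -0.2] n 1.0
```

Request:
servo_tool:
  deltas: [0,-0.15,1.2,0,0.2,-0.2,0,-0.1,1.2,0,0,0,0,-0.1,1.2,0,0,0,0,0,0.8,0,0,0,0,0,0,0,0,0]

```text
clock: 41.0
position: [0.4031, -0.3022, 0.0748]
ee_rot: [0.001, 0.033, 0.999, -0.0]
contact_force: [-0.3, 0.1, -1.0]
width: 0.0135
```

```bash
python3 to.py .4 -.3006 .069 86
```

```text
clk 41.0 pos [ 0.4031 -0.3022  0.0748] w 0.0135 F [-0.3  0.1 -1. ] | cm now [0.32 0.14 0.58] cm after turn [0.32 0.14 0.58] rot [-0.   0.1  0.2] n 0.1
```

Request:
servo_tool:
  deltas: [0.3,0.1,0.5,0,0,0.2,0,0,0,0,0,0]

```text
clock: 41.2
position: [0.4005, -0.301, 0.0699]
ee_rot: [0.001, 0.034, 0.999, -0.0]
contact_force: [-0.4, 1.1, -0.9]
width: 0.0131
```

Request:
servo_tool:
  deltas: [0,0,0,0,0,0,0,0,0,0,0,0,0,0,0,0,0,0,0,0,0,0,0,0]
  jaw: 4

```text
clock: 41.6
position: [0.4016, -0.3022, 0.0717]
ee_rot: [0.003, 0.034, 0.999, -0.002]
contact_force: [-0.0, 0.6, 0.8]
width: 0.04
```

Request:
servo_tool:
  deltas: [0,0,-3,0,0,0,0,0,-4,0,0,0,0,2,-1.5,0,0,0,-2,3.5,0,0,0,0,-2,3.5,0,0,0,0,-2.5,3.5,0,0,0,0,-2.5,3.5,0,0,0,0,-2.5,3.5,0,0,0,0,-2.5,3.5,0,0,0,0,-2.5,3.5,0,0,0,0,-2.5,3.5,0,0,0,0,-2.5,3.5,0,0,0,0,-2.5,3,0,0,0,0,0,0,0,0,0,0]

```text
clock: 43.0
position: [0.6795, 0.0567, 0.1638]
ee_rot: [0.009, 0.037, 0.999, -0.004]
contact_force: [-0.2, -0.4, -0.9]
width: 0.04
```

```bash
python3 to.py .69 .088 .13 85.4;python3 - <<'E'
from m import *
p,d=grab('top'); q,d2=grab('scene')
cv2.imwrite('pics/t11.png',cv2.resize(np.hstack([p[140:250,320:400,::-1],q[130:240,100:200,::-1]]),None,fx=4,fy=4,interpolation=cv2.INTER_CUBIC))
for n,d in(('top',d),('scene',d2)):
    W=world(n,d)
    mk=(W[...,0]>.35)&(W[...,0]<.62)&(W[...,1]<-.23)&(W[...,1]>-.36)&(W[...,2]>.09)&(W[...,2]<.104)
    for a in comps(mk,10): print(n,W[a[0]].mean(0).round(4))
E
```

```text
clk 43.0 pos [0.6795 0.0567 0.1638] w 0.04 F [-0.2 -0.4 -0.9] | cm now [-0.76  3.23  3.38] cm after turn [-0.8   3.21  3.38] rot [-0.4  1.   0.3] n 0.9
top [ 0.5482 -0.3118  0.096 ]
top [ 0.497  -0.3081  0.0954]
top [ 0.4494 -0.306   0.0954]
top [ 0.3994 -0.3034  0.0954]
scene [ 0.4007 -0.2992  0.0959]
scene [ 0.4499 -0.3018  0.0959]
scene [ 0.4992 -0.3045  0.0958]
scene [ 0.5497 -0.3089  0.0957]
```

View pics/t11.png

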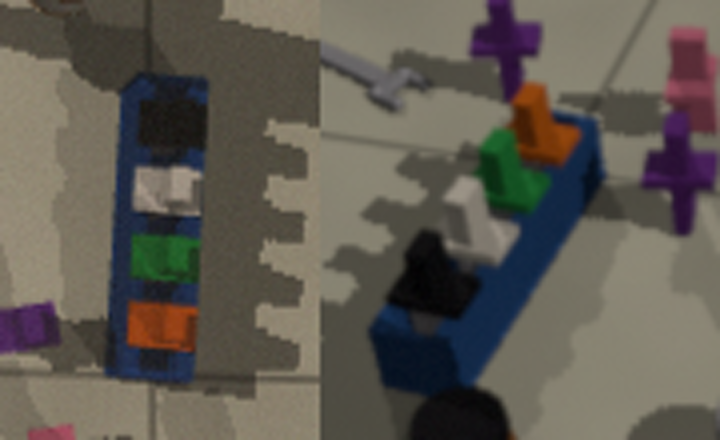

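```bash
python3 - <<'E'
from m import *
f=np.load('pics/3.npz');W=world('top',f['d'])
for z0 in(.05,.1,.15,.2,.25,.3):
    m=(W[...,2]>z0)&(W[...,0]>.68)&(abs(W[...,1]-.06)<.12)&(f['d']>0)
    print(z0,m.sum(),np.percentile(W[m][:,0],[1,5]).round(3) if m.any() else '')
E
```

```text
0.05 6149 [0.804 0.807]
0.1 5879 [0.804 0.807]
0.15 5595 [0.805 0.808]
0.2 5291 [0.805 0.808]
0.25 0 
0.3 0
```

Request:
servo_tool:
  deltas: [-0.5,3,0,-0.4,1,0.3,-0.3,0.2,1,0,0,0,0,0,0,0,0,0]
  jaw: 0

```text
clock: 43.4
position: [0.6842, 0.0814, 0.1534]
ee_rot: [-0.004, 0.042, 0.999, -0.002]
contact_force: [0.5, -0.3, -0.3]
width: -0.0001
```

```bash
python3 to.py .688 .088 .077 85.4
```

```text
clk 43.4 pos [0.6842 0.0814 0.1534] w -0.0001 F [ 0.5 -0.3 -0.3] | cm now [-0.38  0.73  7.63] cm after turn [-0.33  0.69  7.64] rot [-0.3 -0.4 -0.3] n 1.5
```

Request:
servo_tool:
  deltas: [-0.5,0.6,1.5,-0.3,-0.4,-0.3,-0.2,0,0,0,0,0]

```text
clock: 43.6
position: [0.6899, 0.0839, 0.1385]
ee_rot: [-0.001, 0.041, 0.999, -0.001]
contact_force: [-0.3, -0.1, -0.2]
width: 0.0
```

```bash
python3 to.py .688 .088 .077 85.4
```

```text
clk 43.6 pos [0.6899 0.0839 0.1385] w 0.0 F [-0.3 -0.1 -0.2] | cm now [0.21 0.4  6.15] cm after turn [0.22 0.4  6.15] rot [-0.1 -0.1 -0.1] n 1.2
```

Request:
servo_tool:
  deltas: [0,0.4,2,0,0,0,0,0,2,0,0,0,0,0,1.4,0,0,0,0,0,0.4,0,0,0,0,0,0,0,0,0]

```text
clock: 44.1
position: [0.6903, 0.0814, 0.0834]
ee_rot: [0.001, 0.044, 0.999, -0.002]
contact_force: [0.2, -0.7, 0.3]
width: 0.0
```

```bash
python3 to.py .66 .09 .077 85.4
```

```text
clk 44.1 pos [0.6903 0.0814 0.0834] w 0.0 F [ 0.2 -0.7  0.3] | cm now [3.09 0.59 0.63] cm after turn [3.09 0.61 0.64] rot [-0.2  0.2 -0.4] n 0.6
```

Request:
servo_tool:
  deltas: [1,0.6,0.5,0,0,-0.4,1,0,0,0,0,0,1,0,0,0,0,0,1,0,0,0,0,0]

```text
clock: 44.5
position: [0.6667, 0.0967, 0.0837]
ee_rot: [0.022, 0.042, 0.999, 0.005]
contact_force: [11.9, 7.3, -0.7]
width: -0.0001
```

```bash
python3 to.py .589 .09 .077 85.4
```

```text
clk 44.5 pos [0.6667 0.0967 0.0837] w -0.0001 F [11.9  7.3 -0.7] | cm now [ 7.71 -1.32  0.31] cm after turn [ 7.69 -1.29  0.67] rot [ 0.6  2.5 -0.2] n 1.6
```

Request:
servo_tool:
  deltas: [1.2,-0.5,0.2,0,1,0,1.2,-0.3,0.2,0,1,0,1.2,0,0.2,0,1,0]

```text
clock: 44.8
position: [0.656, 0.1059, 0.0859]
ee_rot: [0.028, 0.043, 0.999, 0.019]
contact_force: [7.4, 3.3, -1.7]
width: 0.0001
```

```bash
python3 to.py .589 .09 .077 85.4;python3 dial.py s12.png
```

```text
clk 44.8 pos [0.656  0.1059 0.0859] w 0.0001 F [ 7.4  3.3 -1.7] | cm now [ 6.57 -2.18  0.46] cm after turn [ 6.55 -2.12  0.89] rot [ 2.3  3.1 -0.3] n 1.4
```

View pics/s12.png

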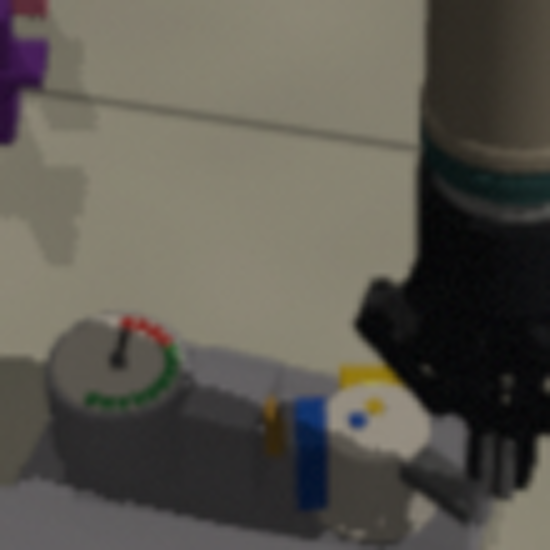

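Request:
servo_tool:
  deltas: [-2,-0.5,0,1,1.5,0,-2,-1.2,0,1,1.5,0,0,0,0,0,0,0]

```text
clock: 45.15
position: [0.6925, 0.0889, 0.0909]
ee_rot: [0.001, 0.041, 0.999, 0.003]
contact_force: [-0.2, -0.3, -0.2]
width: 0.0002
```

```bash
cat > pin.py <<'E'
from m import *
q,d2=grab('scene');p,d=grab('top')
for n,d in(('top',d),('scene',d2)):
    W=world(n,d)
    m=(W[...,2]>.094)&(W[...,2]<.106)&(np.hypot(W[...,0]-.610,W[...,1]-.042)<.08)
    for a in comps(m,6): x=W[a[0]];c=x.mean(0);print(n,'pin',a[1][4],c.round(4),'ang',np.degrees(np.arctan2(c[1]-.042,c[0]-.61)).round(1),'r',np.hypot(c[1]-.042,c[0]-.61).round(3))
cv2.imwrite('pics/pin.png',cv2.resize(q[200:290,220:320,::-1],(600,540),interpolation=cv2.INTER_CUBIC))
E
python3 pin.py;python3 to.py .68 .09 .077 85.4
```

```text
clk 45.2 pos [0.6893 0.0901 0.0905] w 0.0002 F [-0.5 -0.5  0.5] | cm now [ 0.92 -0.09  1.35] cm after turn [ 0.92 -0.08  1.35] rot [ 0.5 -0.1 -0.1] n 0.3
```

View pics/pin.png

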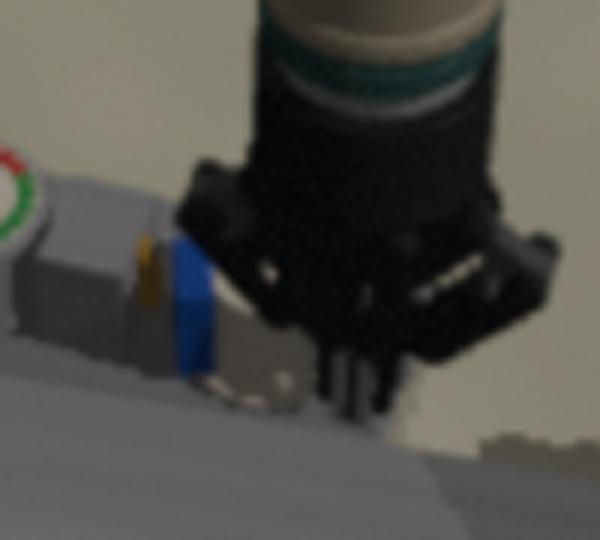

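Request:
servo_tool:
  deltas: [0,-0.5,0.6,0,0,0,0.3,-0.1,0.6,0,0,0,0,0,0,0,0,0]

```text
clock: 45.55
position: [0.6812, 0.085, 0.0776]
ee_rot: [-0.002, 0.04, 0.999, 0.004]
contact_force: [-0.6, 0.5, -0.7]
width: -0.0001
```

```bash
python3 to.py .66 .086 .077 85.4
```

```text
clk 45.5 pos [0.6812 0.085  0.0776] w -0.0001 F [-0.6  0.5 -0.7] | cm now [ 2.12 -0.08  0.07] cm after turn [ 2.13 -0.08  0.06] rot [ 0.5 -0.3 -0. ] n 0.4
```

Request:
servo_tool:
  deltas: [1,-0.1,0,0,0,0,1,-0.1,0,0,0,0]

```text
clock: 45.75
position: [0.6596, 0.0847, 0.0771]
ee_rot: [-0.003, 0.041, 0.999, 0.004]
contact_force: [-0.0, 0.1, -0.3]
width: -0.0001
```

Request:
servo_tool:
  deltas: [1.2,0,0,0,0,0,1.2,0,0,0,0,0]

```text
clock: 45.95
position: [0.6383, 0.0859, 0.0786]
ee_rot: [0.003, 0.041, 0.999, 0.004]
contact_force: [6.1, 0.8, -0.9]
width: -0.0002
```

```bash
python3 to.py .64 .09 .077 85.4
```

```text
clk 46.0 pos [0.6383 0.0859 0.0786] w -0.0002 F [ 6.1  0.8 -0.9] | cm now [-0.13  0.42  0.17] cm after turn [-0.13  0.42  0.16] rot [ 0.5  0.3 -0.1] n 0.1
```

Request:
servo_tool:
  deltas: [-0.8,0.6,0,0,0,0,-0.2,0.7,0,0,0,0,0.3,0,0,0,0,0]

```text
clock: 46.25
position: [0.6446, 0.0996, 0.0799]
ee_rot: [0.003, 0.041, 0.999, 0.004]
contact_force: [1.0, 0.6, 0.4]
width: -0.0001
```

```bash
python3 to.py .589 .1 .077 85.4; python3 pin.py
```

```text
clk 46.2 pos [0.6446 0.0996 0.0799] w -0.0001 F [1.  0.6 0.4] | cm now [ 5.54 -0.41  0.26] cm after turn [ 5.54 -0.4   0.29] rot [ 0.5  0.3 -0.1] n 1.1
scene pin 47 [0.6526 0.0986 0.1   ] ang 53.0 r 0.071
```

View pics/pin.png

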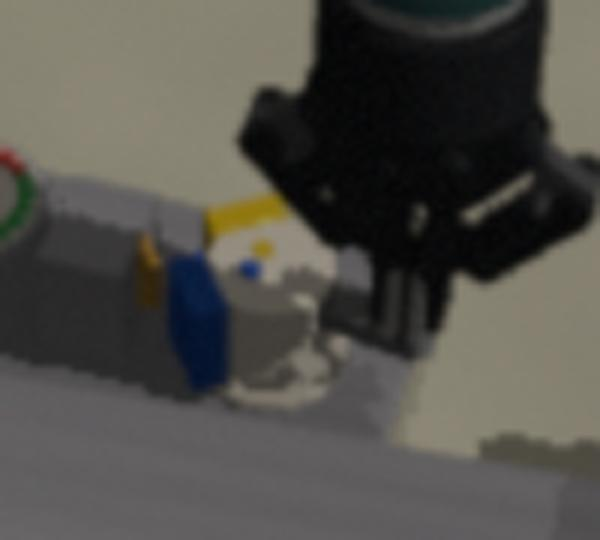

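Request:
servo_tool:
  deltas: [1.2,0,0.1,0,0,0,1.2,0,0.1,0,0,0,1.2,0,0,0,0,0]

```text
clock: 46.65
position: [0.6166, 0.1018, 0.0792]
ee_rot: [0.012, 0.041, 0.999, 0.004]
contact_force: [5.7, -2.2, -0.3]
width: 0.0004
```

```bash
python3 to.py .589 .1 .077 85.4
```

```text
clk 46.6 pos [0.6166 0.1018 0.0792] w 0.0004 F [ 5.7 -2.2 -0.3] | cm now [ 2.74 -0.41  0.15] cm after turn [ 2.73 -0.4   0.22] rot [ 0.6  1.4 -0.1] n 0.6
```

Request:
servo_tool:
  deltas: [1.2,-0.2,0.1,0,1,0,1.2,-0.4,0.1,0,0.5,0,1,-0.3,0,0,0.5,0]

```text
clock: 46.95
position: [0.5911, 0.0944, 0.0798]
ee_rot: [0.007, 0.04, 0.999, 0.005]
contact_force: [7.8, -1.5, -2.6]
width: 0.0001
```

Request:
servo_tool:
  deltas: [1,-0.2,0,0,0.5,0,1,0,0,0,0.5,0]

```text
clock: 47.15
position: [0.5892, 0.0942, 0.0837]
ee_rot: [0.02, 0.041, 0.999, 0.007]
contact_force: [18.3, 2.0, -5.5]
width: -0.0001
```

```bash
python3 to.py .589 .09 .077 85.4; python3 pin.py
```

```text
clk 47.1 pos [0.5892 0.0942 0.0837] w -0.0001 F [18.3  2.  -5.5] | cm now [ 0.01 -0.43  0.66] cm after turn [-0.02 -0.42  0.67] rot [ 0.9  2.2 -0.1] n 0.2
scene pin 50 [0.5956 0.0951 0.1004] ang 105.2 r 0.055
```

View pics/pin.png

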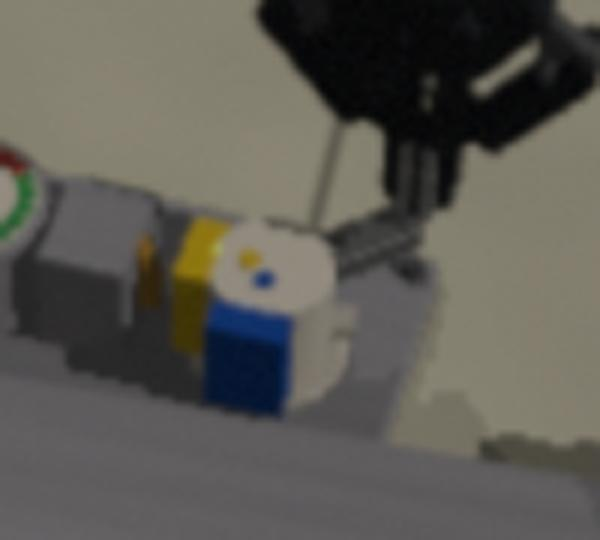

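Request:
servo_tool:
  deltas: [1.2,-0.3,0.3,0,1,0,1.3,0,0.3,0,1,0]

```text
clock: 47.45
position: [0.5888, 0.096, 0.0846]
ee_rot: [0.029, 0.042, 0.999, 0.012]
contact_force: [17.5, 1.3, 2.1]
width: 0.0002
```

Request:
servo_tool:
  deltas: [-1.5,0,-1,0,0.5,0,-1,0,-3,0,0,0,0,0,-3,0,0,0,0,0,0,0,0,0]
  jaw: 4

```text
clock: 47.85
position: [0.6108, 0.0924, 0.1582]
ee_rot: [0.026, 0.042, 0.999, 0.013]
contact_force: [0.2, -0.5, -1.0]
width: 0.0399
```

```bash
python3 to.py .499 -.3065 .15 86; python3 pin.py
```

```text
clk 47.9 pos [0.6108 0.0924 0.1582] w 0.0399 F [ 0.2 -0.5 -1. ] | cm now [  7.79 -40.69  -0.69] cm after turn [  8.37 -40.58   0.82] rot [ 1.6  2.9 -0.8] n 8.3
scene pin 36 [0.5719 0.0888 0.1003] ang 129.1 r 0.06
```

View pics/pin.png

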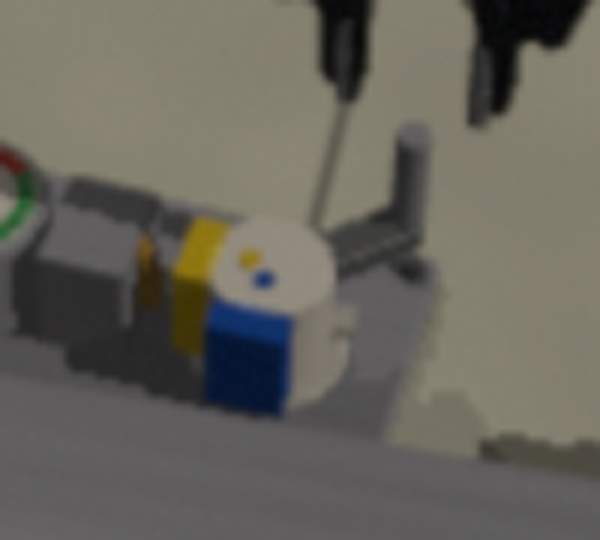

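Request:
servo_tool:
  deltas: [0.4,-3.5,0,1.6,2.9,-0.8,0.9,-4,0,0,0,0,0.9,-4,0,0,0,0,0.9,-4,0,0,0,0,0.9,-4,0,0,0,0,0.9,-4,0,0,0,0,0.9,-4,0,0,0,0,0.9,-4,0,0,0,0,0.9,-4,0,0,0,0,0.4,-3,0,0,0,0,0,0,0,0,0,0]

```text
clock: 49.05
position: [0.4814, -0.2921, 0.134]
ee_rot: [-0.023, 0.032, 0.999, 0.006]
contact_force: [0.4, 0.3, -0.6]
width: 0.0403
```

```bash
python3 to.py .4995 -.3065 .105 86
```

```text
clk 49.0 pos [ 0.4814 -0.2921  0.134 ] w 0.0403 F [ 0.4  0.3 -0.6] | cm now [-2.03 -1.35  2.8 ] cm after turn [-1.91 -1.31  2.9 ] rot [ 0.6 -2.6  0.3] n 0.7
```

Request:
servo_tool:
  deltas: [-1.9,-1.3,0.5,0.6,-2.6,0.3,0,0,1,0,0,0,0,0,0,0,0,0]

```text
clock: 49.35
position: [0.4953, -0.3026, 0.1127]
ee_rot: [-0.004, 0.036, 0.999, 0.004]
contact_force: [-0.2, 1.5, -0.4]
width: 0.0399
```

```bash
python3 to.py .4995 -.3065 .067 86
```

```text
clk 49.4 pos [ 0.4953 -0.3026  0.1127] w 0.0399 F [-0.2  1.5 -0.4] | cm now [-0.49 -0.39  4.56] cm after turn [-0.45 -0.36  4.57] rot [ 0.4 -0.5 -0.1] n 0.9
```

Request:
servo_tool:
  deltas: [-0.4,-0.4,0.8,0.4,-0.5,0,0,-0.1,1.2,0,0,0,0,0,1.2,0,0,0,0,0,0.7,0,0,0,0,0,0,0,0,0]

```text
clock: 49.85
position: [0.4973, -0.3031, 0.0685]
ee_rot: [-0.003, 0.034, 0.999, 0.002]
contact_force: [-1.2, 0.0, 0.4]
width: 0.04
```

```bash
python3 to.py .4995 -.3065 .067 86
```

```text
clk 49.9 pos [ 0.4973 -0.3031  0.0685] w 0.04 F [-1.2  0.   0.4] | cm now [-0.24 -0.33  0.15] cm after turn [-0.24 -0.33  0.15] rot [ 0.3 -0.3  0.1] n 0.1
```

Request:
servo_tool:
  deltas: [-0.2,-0.3,0.2,0.3,-0.3,0,0,0,0,0,0,0]

```text
clock: 50.05
position: [0.4994, -0.3063, 0.0662]
ee_rot: [-0.0, 0.034, 0.999, -0.0]
contact_force: [0.2, 0.7, 0.1]
width: 0.0401
```

Request:
servo_tool:
  deltas: [0,0,0,0,0,0,0,0,0,0,0,0,0,0,0,0,0,0,0,0,0,0,0,0]
  jaw: 0.6

```text
clock: 50.45
position: [0.5, -0.3071, 0.0675]
ee_rot: [0.001, 0.034, 0.999, -0.001]
contact_force: [0.6, -0.2, -1.1]
width: 0.0131
```

Request:
servo_tool:
  deltas: [0,0,-2,0,0,0,0,0,-3.5,0,0,0,0,0,-3.5,0,0,0,-0.6,3,-0.3,0,0,0,-1,3.5,0,0,0,0,-1,3.5,0,0,0,0,-1,3.5,0,0,0,0,-1,3.5,0,0,0,0,-1,3.5,0,0,0,0,-1,3.5,0,0,0,0,-1,3.5,0,0,0,0,-1,2,0,0,0,0,0,0.5,0,0,0,0,0,0,0,0,0,0]

```text
clock: 51.85
position: [0.609, -0.0034, 0.1626]
ee_rot: [0.001, 0.036, 0.999, -0.001]
contact_force: [-1.2, -1.0, -0.5]
width: 0.0132
```

```bash
python3 to.py .607 -.0025 .13 85.4
```

```text
clk 51.9 pos [ 0.609  -0.0034  0.1626] w 0.0132 F [-1.2 -1.  -0.5] | cm now [0.21 0.09 3.26] cm after turn [0.21 0.08 3.26] rot [-0.1  0.1  0.5] n 0.7
```

Request:
servo_tool:
  deltas: [0.1,0,1.5,0,0.1,0.5,0,0,1.5,0,0,0,0,0,0.5,0,0,0,0,0,0,0,0,0]

```text
clock: 52.25
position: [0.6062, -0.0076, 0.1271]
ee_rot: [-0.001, 0.042, 0.999, -0.002]
contact_force: [0.2, 0.2, -1.5]
width: 0.0134
```

```bash
python3 to.py .607 -.003 .12 85.4
```

```text
clk 52.2 pos [ 0.6062 -0.0076  0.1271] w 0.0134 F [ 0.2  0.2 -1.5] | cm now [-0.05  0.47  0.71] cm after turn [-0.05  0.47  0.71] rot [-0.3 -0.1 -0.2] n 0.2
```

Request:
servo_tool:
  deltas: [-0.05,0.45,0,-0.3,0,-0.2,0,0,0.4,0,0,0,0,0,0,0,0,0]

```text
clock: 52.55
position: [0.6075, -0.0045, 0.1244]
ee_rot: [0.0, 0.041, 0.999, 0.0]
contact_force: [0.3, -0.2, -1.1]
width: 0.0134
```

```bash
python3 to.py .607 -.003 .1 85.4
```

```text
clk 52.5 pos [ 0.6075 -0.0045  0.1244] w 0.0134 F [ 0.3 -0.2 -1.1] | cm now [0.06 0.15 2.44] cm after turn [0.06 0.15 2.44] rot [ 0.   0.  -0.1] n 0.5
```

Request:
servo_tool:
  deltas: [0,0.15,0.6,0,0,0,0,0,0.6,0,0,0,0,0,0,0,0,0]

```text
clock: 52.85
position: [0.6081, -0.0029, 0.1122]
ee_rot: [0.001, 0.041, 0.999, 0.0]
contact_force: [0.2, 0.3, -0.7]
width: 0.013
```

```bash
python3 to.py .607 -.003 .0755 85.4
```

```text
clk 52.9 pos [ 0.6081 -0.0029  0.1122] w 0.013 F [ 0.2  0.3 -0.7] | cm now [ 0.12 -0.02  3.67] cm after turn [ 0.11 -0.01  3.67] rot [ 0.   0.1 -0.1] n 0.7
```

Request:
servo_tool:
  deltas: [0.1,0,0.8,0,0,0,0,0,0.8,0,0,0,0,0,0.8,0,0,0,0,0,0.7,0,0,0,0,0,0.4,0,0,0,0,0,0,0,0,0]

```text
clock: 53.45
position: [0.6077, -0.0012, 0.0749]
ee_rot: [0.002, 0.041, 0.999, 0.001]
contact_force: [-1.3, 1.6, 5.7]
width: 0.0134
```

```bash
python3 to.py .607 -.003 .0755 85.4
```

```text
clk 53.5 pos [ 0.6077 -0.0012  0.0749] w 0.0134 F [-1.3  1.6  5.7] | cm now [ 0.05 -0.18 -0.06] cm after turn [ 0.05 -0.18 -0.06] rot [ 0.1  0.2 -0.1] n 0.0
```

Request:
servo_tool:
  deltas: [0,0,-0.1,0,0,0,0,0,0,0,0,0,0,0,0,0,0,0,0,0,0,0,0,0,0,0,0,0,0,0,0,0,0,0,0,0]
  jaw: 3.2

```text
clock: 54.05
position: [0.608, -0.0025, 0.0757]
ee_rot: [0.002, 0.04, 0.999, 0.0]
contact_force: [-1.1, 0.7, 0.0]
width: 0.0318
```

```bash
python3 dial.py s13.png; python3 to.py .607 0 .0762 85.4
```

```text
clk 54.1 pos [ 0.608  -0.0025  0.0757] w 0.0317 F [0.9 1.  1.2] | cm now [ 0.12  0.24 -0.05] cm after turn [ 0.12  0.24 -0.05] rot [ 0.   0.2 -0. ] n 0.1
```

View pics/s13.png

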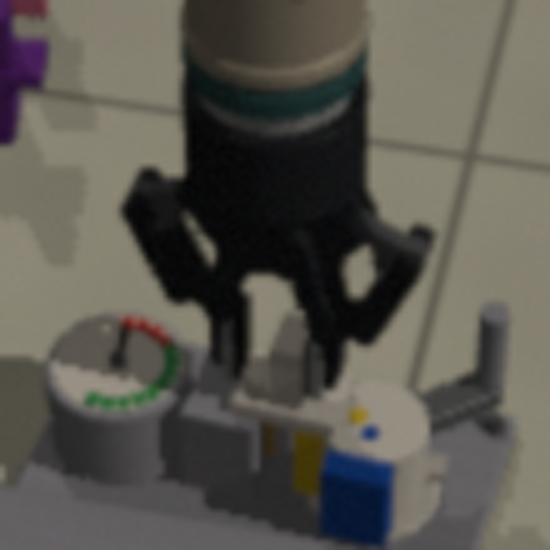

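View pics/ds13.png

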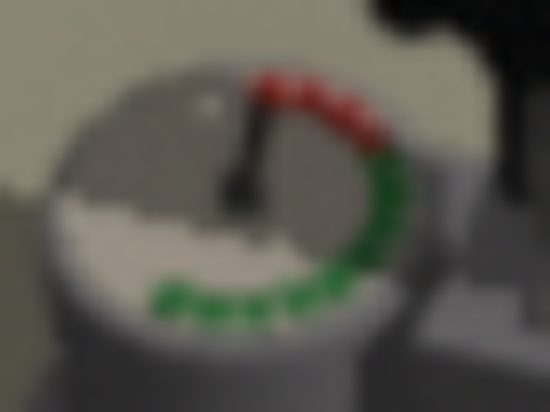

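Request:
servo_tool:
  deltas: [0,0.4,0,0,0,0,0,0,0,0,0,0,0,0,0,0,0,0,0,0,0,0,0,0,0,0,0,0,0,0]
  jaw: 0.6

```text
clock: 54.6
position: [0.6085, 0.0024, 0.0758]
ee_rot: [0.002, 0.04, 0.999, 0.001]
contact_force: [-0.4, 0.8, 0.3]
width: 0.0135
```

Request:
servo_tool:
  deltas: [0,0,-0.4,0,0,0,0,0.3,0,0,0,0,0,0.3,0,0,0,0]

```text
clock: 54.9
position: [0.6084, 0.0054, 0.0797]
ee_rot: [0.001, 0.039, 0.999, -0.003]
contact_force: [-1.4, -10.6, -0.9]
width: 0.0131
```

Request:
servo_tool:
  deltas: [0,0.3,0,0,0,0]

```text
clock: 55.0
position: [0.6084, 0.0055, 0.0797]
ee_rot: [0.001, 0.038, 0.999, -0.006]
contact_force: [-1.5, -8.4, 0.7]
width: 0.0133
```

Request:
servo_tool:
  deltas: [0,0.3,0,0,0,0]

```text
clock: 55.1
position: [0.6084, 0.0055, 0.0797]
ee_rot: [0.001, 0.038, 0.999, -0.009]
contact_force: [-0.8, -7.3, -1.0]
width: 0.0133
```

```bash
python3 to.py .607 0 .0762 85.4
```

```text
clk 55.1 pos [0.6084 0.0055 0.0797] w 0.0133 F [-0.8 -7.3 -1. ] | cm now [ 0.1  -0.56  0.35] cm after turn [ 0.1  -0.56  0.35] rot [-1.   0.2  0.3] n 0.1
```

Request:
servo_tool:
  deltas: [0,-0.4,-1,-1,0,0,0,-0.2,-2,0,0,0,0,0,-2.5,0,0,0,0,0,-2.5,0,0,0,0,0,0,0,0,0]

```text
clock: 55.6
position: [0.6071, -0.0002, 0.1625]
ee_rot: [0.0, 0.038, 0.999, 0.003]
contact_force: [0.2, -0.3, -1.3]
width: 0.0131
```

```bash
python3 to.py .4995 -.3065 .15 86
```

```text
clk 55.6 pos [ 6.071e-01 -2.000e-04  1.625e-01] w 0.0131 F [ 0.2 -0.3 -1.3] | cm now [  8.39 -31.36   1.09] cm after turn [  8.6  -31.3    1.25] rot [ 0.3 -0.  -0.4] n 6.5
```

Request:
servo_tool:
  deltas: [0.4,-3,0,0.3,0,-0.4,1,-3.5,0,0,0,0,1,-3.5,0,0,0,0,1,-3.5,0,0,0,0,1,-3.5,0,0,0,0,1,-3.5,0,0,0,0,1,-3.5,0,0,0,0,1,-3.5,0,0,0,0,0.7,-2.3,0,0,0,0,0,-0.5,0,0,0,0,0,0,0,0,0,0]

```text
clock: 56.7
position: [0.4992, -0.3026, 0.1521]
ee_rot: [-0.002, 0.034, 0.999, 0.007]
contact_force: [0.1, 0.0, -0.4]
width: 0.0134
```

```bash
python3 to.py .4995 -.3065 .115 86
```

```text
clk 56.7 pos [ 0.4992 -0.3026  0.1521] w 0.0134 F [ 0.1  0.  -0.4] | cm now [-0.08 -0.44  3.71] cm after turn [-0.06 -0.38  3.71] rot [ 0.8 -0.3  0.1] n 0.7
```

Request:
servo_tool:
  deltas: [0,-0.4,1.5,0.8,-0.3,0,0,0,1.5,0,0,0,0,0,0.5,0,0,0,0,0,0,0,0,0]

```text
clock: 57.1
position: [0.5002, -0.3014, 0.1151]
ee_rot: [0.001, 0.032, 0.999, 0.002]
contact_force: [-0.0, -0.3, -1.5]
width: 0.0134
```

```bash
python3 to.py .4995 -.3065 .07 86
```

```text
clk 57.1 pos [ 0.5002 -0.3014  0.1151] w 0.0134 F [-0.  -0.3 -1.5] | cm now [ 0.05 -0.53  4.51] cm after turn [ 0.04 -0.51  4.51] rot [0.2 0.1 0.3] n 0.9
```

Request:
servo_tool:
  deltas: [0,-0.6,1,0.2,0.1,0.3,0,-0.1,1.2,0,0,0,0,-0.1,1.2,0,0,0,0,0,0.7,0,0,0,0,0,0,0,0,0]

```text
clock: 57.6
position: [0.501, -0.3088, 0.0715]
ee_rot: [0.0, 0.034, 0.999, 0.0]
contact_force: [-0.5, -0.2, -2.1]
width: 0.0135
```

```bash
python3 to.py .4995 -.3065 .069 86
```

```text
clk 57.6 pos [ 0.501  -0.3088  0.0715] w 0.0135 F [-0.5 -0.2 -2.1] | cm now [0.17 0.21 0.25] cm after turn [0.17 0.21 0.25] rot [0.  0.  0.1] n 0.1
```

Request:
servo_tool:
  deltas: [0.1,0.2,0.25,0,0,0,0,0,0,0,0,0]

```text
clock: 57.8
position: [0.5, -0.3066, 0.0685]
ee_rot: [0.0, 0.035, 0.999, 0.0]
contact_force: [0.4, 1.1, -1.2]
width: 0.0132
```

Request:
servo_tool:
  deltas: [0,0,0,0,0,0,0,0,0,0,0,0,0,0,0,0,0,0,0,0,0,0,0,0]
  jaw: 4

```text
clock: 58.2
position: [0.5012, -0.3075, 0.0705]
ee_rot: [0.002, 0.035, 0.999, -0.001]
contact_force: [-0.5, 0.4, -0.5]
width: 0.04
```

Request:
servo_tool:
  deltas: [0,0,-2,0,0,0,0,0,-2,0,0,0,0,0,-1,0,0,0,3,0,0,0,0,0,4,0,0,0,0,0,2.8,0,0,0,0,0,0,0,0,0,0,0]

```text
clock: 58.9
position: [0.4018, -0.3008, 0.1222]
ee_rot: [0.003, 0.033, 0.999, -0.002]
contact_force: [-0.5, -0.3, -0.6]
width: 0.0401
```

```bash
python3 to.py .4 -.301 .095 86
```

```text
clk 58.9 pos [ 0.4018 -0.3008  0.1222] w 0.0401 F [-0.5 -0.3 -0.6] | cm now [ 0.19 -0.02  2.72] cm after turn [ 0.18 -0.03  2.72] rot [-0.2  0.4  0.2] n 0.5
```

Request:
servo_tool:
  deltas: [0.3,0,1.2,-0.2,0.4,0.2,0,0,1.2,0,0,0,0,0,0.5,0,0,0,0,0,0,0,0,0]

```text
clock: 59.3
position: [0.4007, -0.3018, 0.0913]
ee_rot: [0.001, 0.036, 0.999, -0.001]
contact_force: [0.4, -0.8, 0.3]
width: 0.0399
```

```bash
python3 to.py .4 -.301 .067 86
```

```text
clk 59.3 pos [ 0.4007 -0.3018  0.0913] w 0.0399 F [ 0.4 -0.8  0.3] | cm now [0.08 0.08 2.43] cm after turn [0.08 0.08 2.43] rot [-0.1  0.1 -0.1] n 0.5
```

Request:
servo_tool:
  deltas: [0.1,0,1.2,0,0,0,0,0,0.9,0,0,0,0,0,0.3,0,0,0,0,0,0,0,0,0]

```text
clock: 59.7
position: [0.4022, -0.3026, 0.0658]
ee_rot: [0.001, 0.035, 0.999, -0.001]
contact_force: [0.2, 0.6, -0.6]
width: 0.04
```

```bash
python3 to.py .4 -.301 .067 86
```

```text
clk 59.7 pos [ 0.4022 -0.3026  0.0658] w 0.04 F [ 0.2  0.6 -0.6] | cm now [ 0.23  0.14 -0.12] cm after turn [ 0.23  0.14 -0.12] rot [-0.1  0.1 -0. ] n 0.1
```

Request:
servo_tool:
  deltas: [0.2,0.15,-0.1,0,0,0,0,0,0,0,0,0,0,0,0,0,0,0,0,0,0,0,0,0,0,0,0,0,0,0]
  jaw: 0.6

```text
clock: 60.2
position: [0.4008, -0.3013, 0.068]
ee_rot: [0.002, 0.035, 0.999, -0.002]
contact_force: [-0.4, 1.3, -1.3]
width: 0.0133
```

Request:
servo_tool:
  deltas: [0,0,-3,0,0,0,0,0,-4,0,0,0,-1,0,-3,0,0,0,-3,2,0,0,0,0,-2.5,3.5,0,0,0,0,-2,3.5,0,0,0,0,-2,3.5,0,0,0,0,-2,3.5,0,0,0,0,-2,3.5,0,0,0,0,-1.5,3.5,0,0,0,0,-1.5,3.5,0,0,0,0,-0.3,2.5,0,0,0,0,0,1.2,0,0,0,0,0,0,0,0,0,0]

```text
clock: 61.6
position: [0.608, -0.0027, 0.1713]
ee_rot: [0.003, 0.037, 0.999, -0.003]
contact_force: [-0.8, -0.0, -1.8]
width: 0.013
```

```bash
python3 to.py .607 -.0005 .13 85.4
```

```text
clk 61.6 pos [ 0.608  -0.0027  0.1713] w 0.013 F [-0.8 -0.  -1.8] | cm now [0.15 0.23 4.13] cm after turn [0.12 0.21 4.13] rot [-0.3  0.4  0.4] n 0.8
```

Request:
servo_tool:
  deltas: [0.1,0.4,1.5,-0.3,0.4,0.4,0,0,1.5,0,0,0,0,0,1,0,0,0,0,0,0,0,0,0]

```text
clock: 62.0
position: [0.6052, -0.0028, 0.1278]
ee_rot: [-0.002, 0.043, 0.999, -0.001]
contact_force: [-0.0, 0.5, -1.2]
width: 0.0135
```

```bash
python3 to.py .607 -.0005 .12 85.4
```

```text
clk 62.0 pos [ 0.6052 -0.0028  0.1278] w 0.0135 F [-0.   0.5 -1.2] | cm now [-0.16  0.24  0.78] cm after turn [-0.16  0.24  0.78] rot [-0.1 -0.2 -0.3] n 0.2
```

Request:
servo_tool:
  deltas: [-0.1,0.2,0.4,-0.1,-0.2,-0.3,0,0,0.4,0,0,0,0,0,0,0,0,0]

```text
clock: 62.3
position: [0.6062, -0.0027, 0.119]
ee_rot: [0.0, 0.041, 0.999, 0.0]
contact_force: [0.9, 0.2, -1.2]
width: 0.0134
```

```bash
python3 to.py .607 -.0005 .076 85.4
```

```text
clk 62.3 pos [ 0.6062 -0.0027  0.119 ] w 0.0134 F [ 0.9  0.2 -1.2] | cm now [-0.06  0.22  4.3 ] cm after turn [-0.06  0.22  4.3 ] rot [ 0.   0.  -0.2] n 0.9
```

Request:
servo_tool:
  deltas: [0,0.2,0.5,0,0,0,0,0,0.6,0,0,0,0,0,0,0,0,0]

```text
clock: 62.6
position: [0.6071, -0.0006, 0.108]
ee_rot: [0.001, 0.042, 0.999, 0.0]
contact_force: [-0.0, 0.0, -0.7]
width: 0.0134
```

```bash
python3 to.py .607 -.0005 .076 85.4
```

```text
clk 62.6 pos [ 6.071e-01 -6.000e-04  1.080e-01] w 0.0134 F [-0.   0.  -0.7] | cm now [0.01 0.01 3.2 ] cm after turn [0.01 0.01 3.2 ] rot [ 0.   0.1 -0.2] n 0.6
```

Request:
servo_tool:
  deltas: [0,0,0.8,0,0,0,0,0,0.8,0,0,0,0,0,0.8,0,0,0,0,0,0.6,0,0,0,0,0,0.1,0,0,0,0,0,0,0,0,0]

```text
clock: 63.2
position: [0.6078, 0.0009, 0.0753]
ee_rot: [0.002, 0.041, 0.999, 0.001]
contact_force: [-0.5, 1.5, 2.8]
width: 0.0132
```

```bash
python3 to.py .607 -.0005 .076 85.4
```

```text
clk 63.2 pos [0.6078 0.0009 0.0753] w 0.0132 F [-0.5  1.5  2.8] | cm now [ 0.06 -0.15 -0.07] cm after turn [ 0.06 -0.15 -0.07] rot [ 0.1  0.2 -0.2] n 0.0
```

Request:
servo_tool:
  deltas: [0,0,-0.1,0,0,0,0,0,0,0,0,0,0,0.3,0,0,0,0,0,0,0,0,0,0,0,0,0,0,0,0,0,0,0,0,0,0]
  jaw: 3.2

```text
clock: 63.8
position: [0.6085, 0.003, 0.0765]
ee_rot: [0.002, 0.041, 0.999, -0.0]
contact_force: [0.0, 0.4, 1.1]
width: 0.0317
```

```bash
python3 dial.py s14.png; python3 to.py .607 0.0034 .0762 85.4
```

```text
clk 63.9 pos [0.6085 0.003  0.0765] w 0.0319 F [ 1.2  0.4 -0.4] | cm now [0.15 0.03 0.03] cm after turn [0.15 0.03 0.03] rot [ 0.   0.3 -0.1] n 0.0
```

View pics/s14.png

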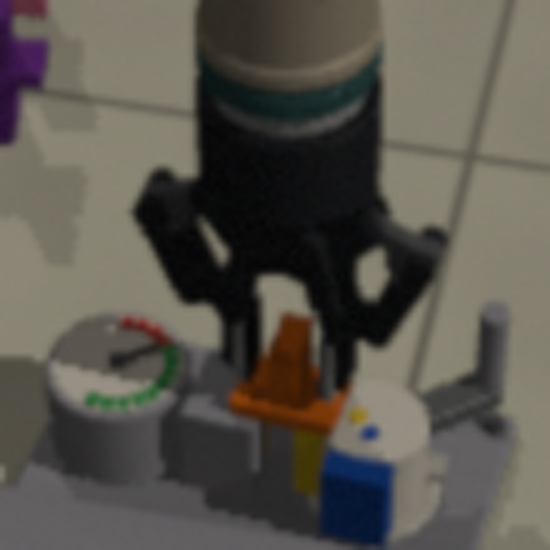

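View pics/ds14.png

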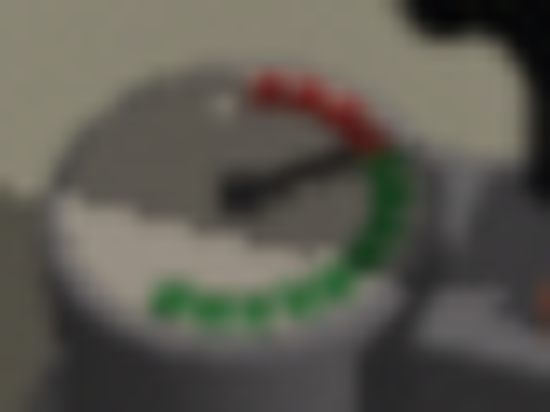

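```bash
cat > needle.py <<'E'
import sys
from m import *
acc=0;N=8
for i in range(N): acc=acc+grab('scene')[0].astype(float)
im=acc/N
np.save('pics/'+sys.argv[1]+'.npy',im)
# rectify dial plane z=zd
zd=.061;c=np.array([.6015,-.0815]);s=.0004;n=200
g=(np.arange(n)-n/2)*s
X,Y=np.meshgrid(g,g) # cols -> world -y.. rows -> -x
K,R,t=cal('scene')
P=np.stack([c[0]-Y,c[1]-X,np.full_like(X,zd)],-1)@R.T+t
u=(P[...,0]/P[...,2]*K[0,0]+K[0,2]).astype(np.float32);v=(P[...,1]/P[...,2]*K[1,1]+K[1,2]).astype(np.float32)
r=cv2.remap(im.astype(np.float32),u,v,cv2.INTER_CUBIC)
r=np.clip(r,0,255).astype(np.uint8)
cv2.imwrite('pics/'+sys.argv[1]+'.png',cv2.resize(r[:,:,::-1],(600,600),interpolation=cv2.INTER_CUBIC))
E
python3 needle.py n14; python3 to.py .607 0.0034 .0762 85.4
```

```text
clk 64.2 pos [0.6085 0.0029 0.0765] w 0.0318 F [-0.4  0.3 -0.1] | cm now [0.15 0.03 0.03] cm after turn [0.15 0.03 0.03] rot [ 0.   0.3 -0.1] n 0.0
```

View pics/n14.png

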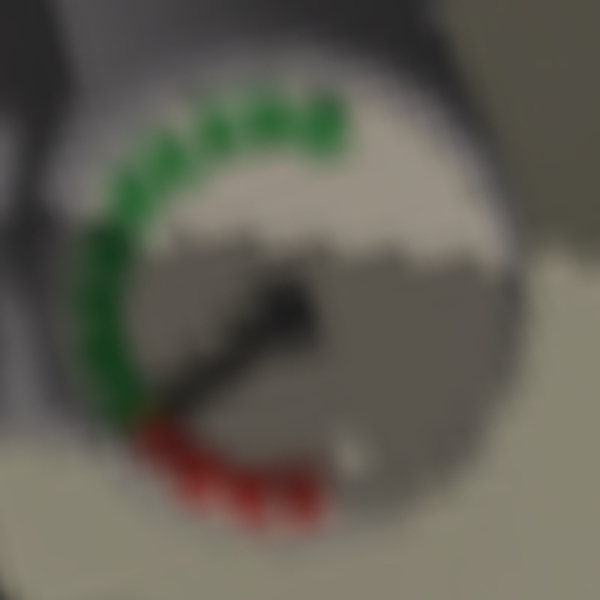

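```bash
cat > na.py <<'E'
from m import *
zd=.061
def rect(im):
    c=np.array([.6015,-.0815]);s=.0004;n=200
    g=(np.arange(n)-n/2)*s;X,Y=np.meshgrid(g,g);K,R,t=cal('scene')
    P=np.stack([c[0]-Y,c[1]-X,np.full_like(X,zd)],-1)@R.T+t
    u=(P[...,0]/P[...,2]*K[0,0]+K[0,2]).astype(np.float32);v=(P[...,1]/P[...,2]*K[1,1]+K[1,2]).astype(np.float32)
    return cv2.remap(im.astype(np.float32),u,v,cv2.INTER_CUBIC)
def ang(im,c=(96,103.5)):
    r=rect(im);g=r.sum(2);out=[]
    th=np.arange(-40,240,1.)
    prof=np.zeros(len(th))
    for k,a in enumerate(th):
        rr=np.arange(18,46,1.);x=c[0]-rr*np.sin(np.radians(a));y=c[1]+rr*np.cos(np.radians(a))
        prof[k]=cv2.remap(g.astype(np.float32),x.astype(np.float32)[None],y.astype(np.float32)[None],1).mean()
    prof=cv2.GaussianBlur(prof[:,None],(1,1),0).ravel()
    bg=cv2.medianBlur(prof.astype(np.float32)[:,None],5).ravel()
    k=prof.argmin();w=slice(max(0,k-14),k+15);d=np.clip(np.percentile(prof[w],80)-prof[w],0,None)
    # colour boundary at ring
    rr=np.arange(54,64,1.);col=[]
    for a in th:
        x=c[0]-rr*np.sin(np.radians(a));y=c[1]+rr*np.cos(np.radians(a))
        q=[cv2.remap(r[...,i],x.astype(np.float32)[None],y.astype(np.float32)[None],1).mean() for i in(0,1)];col.append(q[0]-q[1])
    col=np.array(col)
    return th[k],(d*th[w]).sum()/d.sum(),th,col
if __name__=='__main__':
    a=cv2.imread('pics/s3.png')[:,:,::-1];b=np.load('pics/n14.npy')
    o=np.zeros((384,512,3),np.uint8);o[160:270,190:300]=cv2.resize(cv2.imread('pics/s10.png')[:,:,::-1],(110,110),interpolation=cv2.INTER_AREA)
    for im in(a,o,b):
        k,m,th,col=ang(im);z=[float(th[i]) for i in range(len(th)-1) if (col[i]>0)!=(col[i+1]>0)]
        print(k,m.round(1),'colour sign changes',z, [(float(t),int(c)) for t,c in zip(th[::8],col[::8])] )
E
python3 na.py
```

```text
-6.0 -5.7 colour sign changes [55.0, 202.0] [(-40.0, 6), (-32.0, 7), (-24.0, 6), (-16.0, 14), (-8.0, 58), (0.0, 66), (8.0, 63), (16.0, 64), (24.0, 64), (32.0, 69), (40.0, 62), (48.0, 49), (56.0, -7), (64.0, -36), (72.0, -41), (80.0, -42), (88.0, -37), (96.0, -36), (104.0, -38), (112.0, -36), (120.0, -32), (128.0, -34), (136.0, -30), (144.0, -33), (152.0, -25), (160.0, -30), (168.0, -28), (176.0, -33), (184.0, -34), (192.0, -39), (200.0, -8), (208.0, 6), (216.0, 7), (224.0, 7), (232.0, 7)]
98.0 97.5 colour sign changes [55.0, 203.0] [(-40.0, 3), (-32.0, 4), (-24.0, 3), (-16.0, 11), (-8.0, 40), (0.0, 45), (8.0, 41), (16.0, 47), (24.0, 52), (32.0, 52), (40.0, 43), (48.0, 31), (56.0, -3), (64.0, -23), (72.0, -25), (80.0, -26), (88.0, -25), (96.0, -27), (104.0, -27), (112.0, -25), (120.0, -31), (128.0, -34), (136.0, -31), (144.0, -34), (152.0, -26), (160.0, -29), (168.0, -28), (176.0, -34), (184.0, -35), (192.0, -39), (200.0, -9), (208.0, 5), (216.0, 8), (224.0, 8), (232.0, 8)]
51.0 51.2 colour sign changes [55.0, 203.0] [(-40.0, 4), (-32.0, 4), (-24.0, 4), (-16.0, 11), (-8.0, 42), (0.0, 46), (8.0, 48), (16.0, 53), (24.0, 53), (32.0, 52), (40.0, 42), (48.0, 35), (56.0, -4), (64.0, -25), (72.0, -27), (80.0, -27), (88.0, -24), (96.0, -23), (104.0, -24), (112.0, -24), (120.0, -31), (128.0, -35), (136.0, -31), (144.0, -35), (152.0, -26), (160.0, -31), (168.0, -29), (176.0, -34), (184.0, -35), (192.0, -41), (200.0, -9), (208.0, 6), (216.0, 7), (224.0, 7), (232.0, 7)]
```

Request:
servo_tool:
  deltas: [0,0.4,0,0,0,0,0,0.3,0,0,0,0]

```text
clock: 64.45
position: [0.6091, 0.01, 0.0765]
ee_rot: [0.002, 0.042, 0.999, 0.0]
contact_force: [0.8, -0.8, -1.0]
width: 0.0318
```

Request:
servo_tool:
  deltas: [0,0.2,0,0,0,0]

```text
clock: 64.55
position: [0.6093, 0.0121, 0.0766]
ee_rot: [0.002, 0.041, 0.999, -0.0]
contact_force: [-1.2, -4.4, 1.8]
width: 0.032
```

Request:
servo_tool:
  deltas: [0,0.2,0,0,0,0]

```text
clock: 64.65
position: [0.6094, 0.0125, 0.0769]
ee_rot: [0.002, 0.041, 0.999, -0.002]
contact_force: [-1.5, -8.7, 3.8]
width: 0.032
```

Request:
servo_tool:
  deltas: [0,0.2,0,0,0,0]

```text
clock: 64.75
position: [0.6094, 0.0127, 0.077]
ee_rot: [0.002, 0.04, 0.999, -0.004]
contact_force: [-1.1, -5.5, 1.4]
width: 0.0322
```

```bash
python3 needle.py n15; python3 - <<'E'
from na import *
print(ang(np.load('pics/n15.npy'))[:2])
E
python3 to.py .607 0.0034 .0762 85.4
```

```text
(np.float64(68.0), np.float64(67.76933661744113))
clk 65.2 pos [0.6094 0.0127 0.0771] w 0.032 F [-0.8 -6.   0.9] | cm now [ 0.17 -0.94  0.1 ] cm after turn [ 0.16 -0.94  0.09] rot [-0.4  0.3  0. ] n 0.2
```

Request:
servo_tool:
  deltas: [0,-0.6,0,0.3,0,0,0,-0.3,-0.1,0,0,0,0,0,0,0,0,0,0,0,0,0,0,0,0,0,0,0,0,0]

```text
clock: 65.65
position: [0.6087, 0.0041, 0.0782]
ee_rot: [0.002, 0.04, 0.999, -0.006]
contact_force: [0.3, -0.9, -0.9]
width: 0.0318
```

```bash
python3 needle.py n16; python3 - <<'E'
from na import *
print(ang(np.load('pics/n16.npy'))[:2])
E
python3 to.py .607 0.0034 .0762 85.4; python3 dial.py s16.png
```

```text
(np.float64(51.0), np.float64(51.11467836021017))
clk 66.0 pos [0.6087 0.004  0.0782] w 0.0319 F [ 0.2 -0.5 -0. ] | cm now [ 0.17 -0.07  0.2 ] cm after turn [ 0.17 -0.07  0.2 ] rot [-0.7  0.3 -0. ] n 0.1
```

View pics/s16.png

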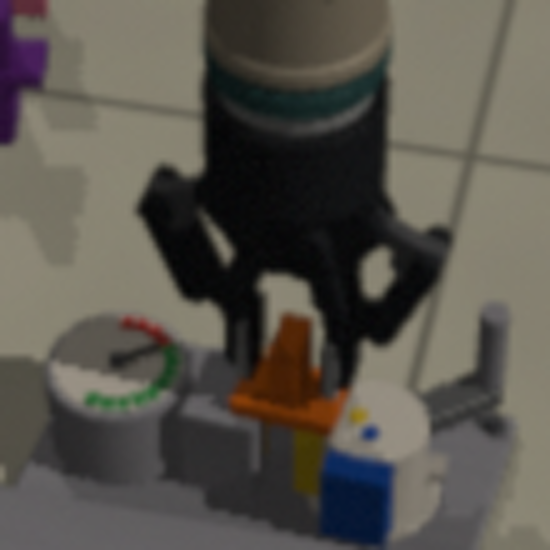

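```bash
python3 - <<'E'
from na import *
b=np.load('pics/n16.npy');r=rect(b)
c=(96,103.5)
# refine ring centre: fit circle to saturated ring pixels
h=hsv(np.clip(r,0,255).astype(np.uint8));m=(h[...,1]>120)&(((h[...,0]>45)&(h[...,0]<85))|(h[...,0]<8)|(h[...,0]>172))&(h[...,2]>35)
ys,xs=np.nonzero(m);k=np.hypot(xs-96,ys-103)<80;xs,ys=xs[k],ys[k]
A=np.c_[2*xs,2*ys,np.ones(len(xs))];s=np.linalg.lstsq(A,xs**2+ys**2,rcond=None)[0];print('ring centre',s[:2],'R',np.sqrt(s[2]+s[0]**2+s[1]**2)*.4)
th=np.arange(-30,230,.5);rad=np.arange(10,80,.5)
T,Rr=np.meshgrid(np.radians(th),rad)
for cc in[(s[0],s[1])]:
    x=(cc[0]-Rr*np.sin(T)).astype(np.float32);y=(cc[1]+Rr*np.cos(T)).astype(np.float32)
    u=cv2.remap(r,x,y,1)
    cv2.imwrite('pics/unw.png',cv2.resize(np.clip(u[::-1,:,::-1]*1.6,0,255).astype(np.uint8),(780,420),interpolation=cv2.INTER_CUBIC))
    for f in('pics/s3.png',):
        pass
    a=cv2.imread('pics/s3.png')[:,:,::-1]
    o=np.zeros((384,512,3),np.uint8);o[160:270,190:300]=cv2.resize(cv2.imread('pics/s10.png')[:,:,::-1],(110,110),interpolation=cv2.INTER_AREA)
    for im in(a,o,b): print([ang(im,c=q)[1].round(1) for q in[(96,103.5),tuple(cc)]])
    k,mm,t2,col=ang(b,c=tuple(cc));print([float(t2[i]) for i in range(len(t2)-1) if (col[i]>0)!=(col[i+1]>0)], 'red onset',t2[np.argmax(col>25)])
E
```

```text
ring centre [ 95.08471712 102.4375403 ] R 24.58249031497128
[np.float64(-5.7), np.float64(-7.1)]
[np.float64(97.5), np.float64(95.9)]
[np.float64(51.1), np.float64(48.6)]
[53.0, 204.0] red onset -12.0
```

View pics/unw.png

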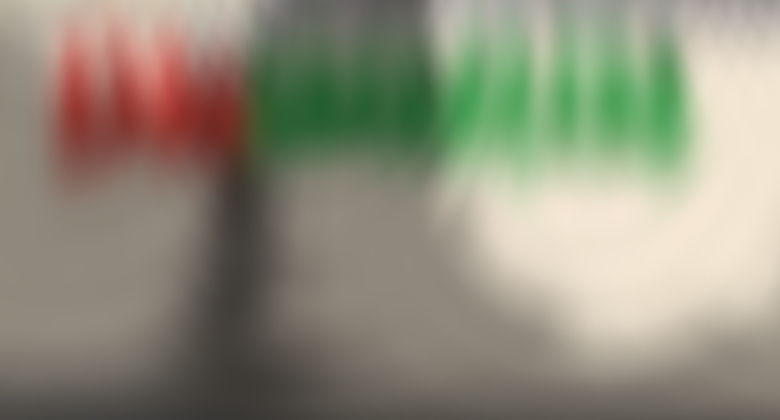

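Request:
servo_tool:
  deltas: [0,0,-2,-0.5,0,0,0,0,-3,0,0,0,0,0,-3,0,0,0,0,3,0,0,0,0,0,4,0,0,0,0,0,2,0,0,0,0,0,0,0,0,0,0]

```text
clock: 66.8
position: [0.6163, 0.0957, 0.1612]
ee_rot: [0.003, 0.042, 0.999, -0.001]
contact_force: [-0.1, -0.9, -0.4]
width: 0.032
```

```bash
python3 needle.py n17; python3 - <<'E'
from na import *
b=np.load('pics/n17.npy')
print(ang(b)[1],ang(b,(95.1,102.4))[1])
cv2.imwrite('pics/s17.png',cv2.resize(np.clip(b*1.4,0,255).astype(np.uint8)[200:290,210:310,::-1],(720,600),interpolation=cv2.INTER_CUBIC))
E
python3 to.py .607 0.09 .0762 85.4
```

```text
51.20684149630725 48.66078560815472
clk 67.2 pos [0.6161 0.0923 0.1609] w 0.0319 F [-0.4  0.5 -0.4] | cm now [ 0.93 -0.28  8.47] cm after turn [ 0.89 -0.3   8.47] rot [-0.2  0.3 -0.5] n 1.7
```

View pics/s17.png

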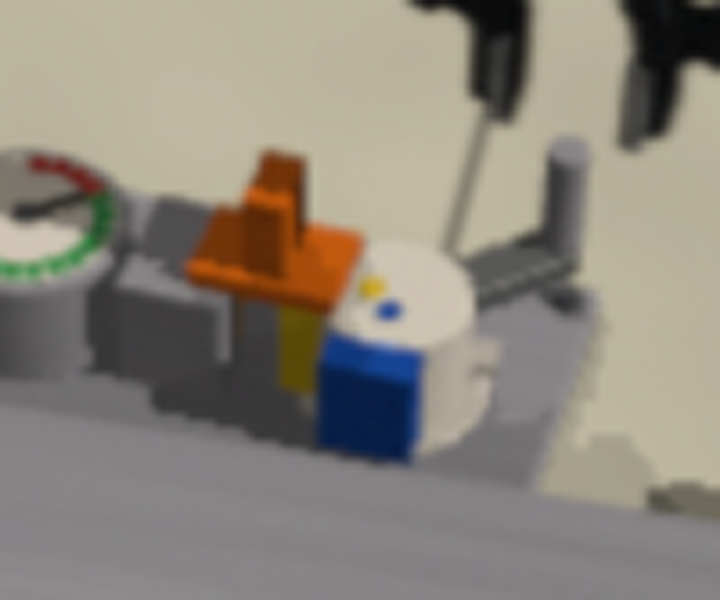

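Request:
servo_tool:
  deltas: [0.2,-0.3,1.5,0,0.3,-0.5,0,0,2.5,0,0,0,0,0,2.5,0,0,0,0,0,1.2,0,0,0,0,0,0,0,0,0]
  jaw: 0

```text
clock: 67.7
position: [0.613, 0.0859, 0.0788]
ee_rot: [-0.001, 0.04, 0.999, -0.002]
contact_force: [-0.6, -0.9, 0.6]
width: -0.0
```

```bash
python3 to.py .595 0.089 .077 85.4
```

```text
clk 67.7 pos [0.613  0.0859 0.0788] w -0.0 F [-0.6 -0.9  0.6] | cm now [1.82 0.17 0.19] cm after turn [1.82 0.17 0.18] rot [-0.2 -0.1 -0. ] n 0.4
```

Request:
servo_tool:
  deltas: [1,0.2,0.2,0,0,0,0.8,0,0,0,0,0]

```text
clock: 67.9
position: [0.5953, 0.089, 0.0767]
ee_rot: [-0.001, 0.041, 0.999, -0.002]
contact_force: [0.7, -0.4, 0.5]
width: -0.0003
```

Request:
servo_tool:
  deltas: [1,0,0.2,0,1,0,1.2,0,0.2,0,1,0]

```text
clock: 68.1
position: [0.5887, 0.0902, 0.0779]
ee_rot: [0.001, 0.04, 0.999, -0.001]
contact_force: [26.3, -1.8, -7.9]
width: 0.0001
```

Request:
servo_tool:
  deltas: [1.5,0,0.3,0,1,0,1.8,0,0.3,0,1,0]

```text
clock: 68.3
position: [0.5891, 0.0917, 0.0811]
ee_rot: [0.02, 0.039, 0.999, 0.0]
contact_force: [28.7, -1.8, -8.0]
width: 0.0002
```

```bash
python3 needle.py n18; python3 - <<'E'
from na import *
b=np.load('pics/n18.npy')
print(ang(b)[1],ang(b,(95.1,102.4))[1])
E
python3 to.py .607 0.09 .0762 85.4
```

```text
46.71366360395209 44.15897626174428
clk 68.7 pos [0.5892 0.092  0.0817] w 0.0003 F [26.2 -1.3 -4.9] | cm now [-1.77 -0.06  0.62] cm after turn [-1.79 -0.06  0.55] rot [0.2 2.3 0.1] n 0.4
```

Request:
servo_tool:
  deltas: [-1,0,0,0,1,0,-0.5,0,0,0,1,0,0,0,0,0,0,0,0,0,0,0,0,0]

```text
clock: 69.1
position: [0.608, 0.0912, 0.0873]
ee_rot: [0.007, 0.039, 0.999, 0.002]
contact_force: [0.0, 0.3, 0.2]
width: -0.0002
```

```bash
python3 needle.py n19; python3 - <<'E'
from na import *
b=np.load('pics/n19.npy')
print(ang(b)[1],ang(b,(95.1,102.4))[1])
E
python3 to.py .595 0.089 .077 85.4
```

```text
51.187915715538765 48.65746619692686
clk 69.5 pos [0.6088 0.0911 0.0871] w 0.0001 F [0.7 0.4 0.4] | cm now [ 1.38 -0.32  0.99] cm after turn [ 1.36 -0.32  1.01] rot [0.3 0.9 0.1] n 0.3
```

Request:
servo_tool:
  deltas: [0,0,-3,0.3,0.9,0.1,0,0,-3,0,0,0,0,0,-1.5,0,0,0,0,-3,0,0,0,0,0,-4,0,0,0,0,0,-2,0,0,0,0,0,0,0,0,0,0]
  jaw: 3.4

```text
clock: 70.2
position: [0.6, -0.0001, 0.1645]
ee_rot: [-0.001, 0.038, 0.999, -0.001]
contact_force: [-0.3, -0.4, 0.1]
width: 0.034
```

```bash
python3 to.py .608 0.002 .12 85.4
```

```text
clk 70.2 pos [ 6.000e-01 -1.000e-04  1.645e-01] w 0.034 F [-0.3 -0.4  0.1] | cm now [-0.79  0.27  4.45] cm after turn [-0.78  0.27  4.45] rot [-0.1 -0.2  0.2] n 0.9
```

Request:
servo_tool:
  deltas: [-0.7,0.2,1,0,-0.2,0.2,0,0,1.8,0,0,0,0,0,1,0,0,0,0,0,0,0,0,0]

```text
clock: 70.6
position: [0.6085, 0.0044, 0.1238]
ee_rot: [0.001, 0.04, 0.999, 0.001]
contact_force: [-0.6, 0.8, 0.2]
width: 0.0339
```

```bash
python3 to.py .608 0.002 .076 85.4
```

```text
clk 70.6 pos [0.6085 0.0044 0.1238] w 0.0339 F [-0.6  0.8  0.2] | cm now [ 0.04 -0.25  4.78] cm after turn [ 0.03 -0.24  4.78] rot [ 0.1  0.1 -0. ] n 1.0
```

Request:
servo_tool:
  deltas: [0,-0.2,1,0,0,0,0,0,1.2,0,0,0,0,0,1.2,0,0,0,0,0,0.8,0,0,0,0,0,0,0,0,0]

```text
clock: 71.1
position: [0.6087, 0.0042, 0.0778]
ee_rot: [0.001, 0.039, 0.999, 0.001]
contact_force: [-0.3, -0.5, -0.2]
width: 0.034
```

```bash
python3 to.py .608 0.002 .076 85.4
```

```text
clk 71.1 pos [0.6087 0.0042 0.0778] w 0.034 F [-0.3 -0.5 -0.2] | cm now [ 0.05 -0.23  0.18] cm after turn [ 0.05 -0.23  0.18] rot [0.1 0.1 0.1] n 0.1
```

Grip it, lift a little, and press it lightly against the anvil to calibrate the dial's full scale (plunger flush).

Request:
servo_tool:
  deltas: [0,-0.2,0.15,0,0,0,0,0,0,0,0,0,0,0,0,0,0,0,0,0,0,0,0,0,0,0,0,0,0,0]
  jaw: 0.6

```text
clock: 71.6
position: [0.6088, 0.0024, 0.0766]
ee_rot: [0.001, 0.039, 0.999, 0.001]
contact_force: [-0.1, 0.8, -1.9]
width: 0.0134
```

```bash
cat > nd.sh <<'E'
python3 needle.py $1; python3 - <<P
from na import *
b=np.load('pics/$1.npy')
print('needle',ang(b)[0],ang(b)[1],ang(b,(95.1,102.4))[1])
P
python3 to.py .608 0.002 .0765 85.4
E
bash nd.sh n20
```

```text
needle 53.0 53.49270695623675 50.91725794349463
clk 72.0 pos [0.6088 0.0024 0.0764] w 0.0133 F [-0.2  0.5 -0.3] | cm now [ 0.08 -0.04 -0.01] cm after turn [ 0.08 -0.04 -0.01] rot [0.2 0.1 0.1] n 0.0
```

Request:
servo_tool:
  deltas: [0,-0.2,-0.3,0,0,0,0,-0.3,0,0,0,0,0,-0.3,0,0,0,0]

```text
clock: 72.3
position: [0.6083, -0.0031, 0.0796]
ee_rot: [0.001, 0.04, 0.999, 0.004]
contact_force: [1.7, 8.9, -2.0]
width: 0.0134
```

```bash
bash nd.sh n21
```

```text
needle 184.0 184.06649165745924 185.75640513959922
clk 72.7 pos [ 0.6083 -0.003   0.0796] w 0.0133 F [ 1.1  6.2 -1.9] | cm now [0.07 0.49 0.31] cm after turn [0.07 0.49 0.31] rot [0.5 0.1 0. ] n 0.1
```

Request:
servo_tool:
  deltas: [0,0.4,0,0.5,0,0,0,0.2,0,0,0,0]

```text
clock: 72.9
position: [0.6088, 0.0027, 0.0796]
ee_rot: [0.001, 0.04, 0.999, -0.001]
contact_force: [-0.4, -1.0, -1.0]
width: 0.0134
```

```bash
bash nd.sh n22
```

```text
needle 53.0 52.704333655614285 50.169255339457095
clk 73.3 pos [0.6088 0.0026 0.0796] w 0.0137 F [ 1.3  0.4 -0.4] | cm now [ 0.08 -0.07  0.31] cm after turn [ 0.08 -0.07  0.31] rot [-0.   0.1 -0. ] n 0.1
```

Request:
servo_tool:
  deltas: [0,0.15,0,0,0,0]

```text
clock: 73.4
position: [0.6088, 0.0029, 0.0796]
ee_rot: [0.001, 0.04, 0.999, -0.002]
contact_force: [-0.6, -3.9, -0.4]
width: 0.0133
```

```bash
bash nd.sh n23
```

```text
needle 50.0 50.135262912934714 47.63462018606048
clk 73.8 pos [0.6089 0.003  0.0796] w 0.0131 F [-0.6 -5.2 -0.7] | cm now [ 0.08 -0.11  0.31] cm after turn [ 0.08 -0.11  0.31] rot [-0.2  0.1 -0. ] n 0.1
```

Request:
servo_tool:
  deltas: [0,0.2,0,0,0,0]

```text
clock: 73.9
position: [0.6089, 0.0032, 0.0797]
ee_rot: [0.001, 0.04, 0.999, -0.003]
contact_force: [-1.1, -8.4, -1.1]
width: 0.0135
```

```bash
bash nd.sh n24
```

```text
needle 51.0 51.22516053945788 48.70580692308339
clk 74.3 pos [0.6089 0.0032 0.0797] w 0.0131 F [-0.8 -6.4 -0.8] | cm now [ 0.08 -0.12  0.32] cm after turn [ 0.08 -0.13  0.32] rot [-0.3  0.1  0. ] n 0.1
```

Request:
servo_tool:
  deltas: [0,-0.05,0,0.3,0,1.5,0,0.1,0,0,0,0]

```text
clock: 74.5
position: [0.6088, 0.0029, 0.0797]
ee_rot: [0.001, 0.054, 0.999, -0.006]
contact_force: [0.4, -5.4, -0.2]
width: 0.0132
```

```bash
bash nd.sh n25
```

```text
needle 65.0 65.73644551667442 63.23855900838045
clk 74.9 pos [0.6089 0.0029 0.0797] w 0.0133 F [-1.2 -5.2 -0.4] | cm now [ 0.08 -0.09  0.32] cm after turn [ 0.08 -0.09  0.32] rot [-0.7  0.1 -1.5] n 0.1
```

Request:
servo_tool:
  deltas: [0,-0.05,0,0.2,0,1.5,0,0.15,0,0,0,0]

```text
clock: 75.1
position: [0.6087, 0.0028, 0.0797]
ee_rot: [0.0, 0.067, 0.998, -0.009]
contact_force: [-1.5, -9.0, -0.3]
width: 0.0131
```

```bash
bash nd.sh n26
```

```text
needle 79.0 78.7784305336458 76.65531042309289
clk 75.5 pos [0.6087 0.0028 0.0797] w 0.0133 F [-1.2 -6.6  0.7] | cm now [ 0.06 -0.08  0.32] cm after turn [ 0.06 -0.08  0.32] rot [-1.   0.1 -3. ] n 0.1
```

Request:
servo_tool:
  deltas: [0,-0.15,0,-1,0,-4,0,0.1,0,0,0,0,0,0.1,0,0,0,0]

```text
clock: 75.8
position: [0.6088, 0.0029, 0.0798]
ee_rot: [0.001, 0.032, 0.999, -0.001]
contact_force: [-0.9, -5.7, 0.0]
width: 0.013
```

```bash
bash nd.sh n27
```

```text
needle 54.0 54.255087217210075 51.735816663965856
clk 76.2 pos [0.6088 0.0029 0.0798] w 0.0137 F [-0.6 -5.9 -0.4] | cm now [ 0.07 -0.09  0.33] cm after turn [ 0.07 -0.09  0.33] rot [-0.1  0.1  0.9] n 0.1
```

Request:
servo_tool:
  deltas: [0,-0.1,0,0,0,-1,0,0.15,0,0,0,0]

```text
clock: 76.4
position: [0.6089, 0.0029, 0.0798]
ee_rot: [0.001, 0.024, 1.0, -0.002]
contact_force: [-0.8, -7.6, -0.2]
width: 0.0132
```

```bash
bash nd.sh n28
```

```text
needle 61.0 62.125907512287675 59.600315692024914
clk 76.8 pos [0.6089 0.0028 0.0798] w 0.0131 F [-0.1 -7.4 -1.1] | cm now [ 0.08 -0.08  0.33] cm after turn [ 0.08 -0.09  0.33] rot [-0.2  0.1  1.8] n 0.1
```

Request:
servo_tool:
  deltas: [0,-0.2,0,-0.2,0,1.45,0,-0.3,0,0,0,0,0,-0.2,0,0,0,0]

```text
clock: 77.1
position: [0.6087, -0.0004, 0.0798]
ee_rot: [0.001, 0.039, 0.999, 0.004]
contact_force: [0.6, 1.5, 0.1]
width: 0.0133
```

```bash
sed -i 's/85.4/85.76/' nd.sh; bash nd.sh n29
```

```text
needle 128.0 125.43976124109751 123.98711175190961
clk 77.5 pos [ 0.6086 -0.0013  0.0798] w 0.0133 F [-0.8  1.2 -0.8] | cm now [0.09 0.32 0.33] cm after turn [0.09 0.32 0.33] rot [ 0.3  0.1 -0.2] n 0.1
```

Request:
servo_tool:
  deltas: [0,-0.15,0,0,0,0]

```text
clock: 77.6
position: [0.6085, -0.0025, 0.0797]
ee_rot: [0.001, 0.039, 0.999, 0.003]
contact_force: [0.5, 1.4, -0.5]
width: 0.0139
```

```bash
bash nd.sh n30
```

```text
needle 185.0 184.28771680843425 186.0244167522456
clk 78.0 pos [ 0.6085 -0.0028  0.0797] w 0.0132 F [-0.2  0.8 -0.6] | cm now [0.09 0.47 0.33] cm after turn [0.09 0.47 0.32] rot [ 0.3  0.1 -0.2] n 0.1
```

Request:
servo_tool:
  deltas: [0.1,0.35,0,0.3,0,-0.2,0,0.05,0.3,0,0,0,0,0,0,0,0,0]

```text
clock: 78.3
position: [0.608, 0.0013, 0.0766]
ee_rot: [0.001, 0.037, 0.999, -0.001]
contact_force: [-0.9, 0.8, -0.9]
width: 0.0135
```

```bash
bash nd.sh n31
```

```text
needle 87.0 87.16751852999603 85.236145317987
clk 78.7 pos [0.6082 0.0011 0.077 ] w 0.0134 F [-0.   0.6 -1.2] | cm now [0.03 0.08 0.05] cm after turn [0.03 0.08 0.05] rot [-0.   0.2 -0. ] n 0.0
```

Request:
servo_tool:
  deltas: [0,0,0,0,0,0,0,0,0,0,0,0,0,0,0,0,0,0,0,0,0,0,0,0,0,0,0,0,0,0,0,0,0,0,0,0]
  jaw: 3.4

```text
clock: 79.3
position: [0.6094, -0.0005, 0.0782]
ee_rot: [0.003, 0.037, 0.999, -0.002]
contact_force: [-0.5, 0.2, 0.3]
width: 0.0339
```

```bash
bash nd.sh n32
```

```text
needle 51.0 51.20415299257619 48.671844944570225
clk 79.7 pos [ 6.093e-01 -4.000e-04  7.810e-02] w 0.0342 F [0.1 0.1 1. ] | cm now [0.15 0.23 0.15] cm after turn [0.15 0.23 0.16] rot [-0.2  0.3  0. ] n 0.1
```

Request:
servo_tool:
  deltas: [0,0.1,-1,0,0,0,0,0,-3,0,0,0,0,0,-4,0,0,0,0,0,-3,0,0,0,4,0,0,0,0,0,4,0,0,0,0,0,4,0,0,0,0,0,4,0,0,0,0,0,3,0,0,0,0,0,0,0,0,0,0,0,0,0,0,0,0,0]

```text
clock: 80.8
position: [0.4152, 0.0159, 0.1977]
ee_rot: [0.009, 0.037, 0.999, -0.002]
contact_force: [-0.9, 1.0, 0.3]
width: 0.0342
```

```bash
bash nd.sh n33; python3 - <<'E'
from tips import *
p,d=grab('top');
for t in tips(p,d): print(t[1],t[3])
W=world('top',d)
mk=(W[...,0]>.35)&(W[...,0]<.62)&(W[...,1]<-.23)&(W[...,1]>-.36)&(W[...,2]>.09)&(W[...,2]<.104)
for a in comps(mk,10): print('gauge',W[a[0]].mean(0).round(4))
cv2.imwrite('pics/t33.png',cv2.resize(p[100:290,110:400,::-1],None,fx=2.7,fy=2.7,interpolation=cv2.INTER_CUBIC))
q,_=grab('scene');cv2.imwrite('pics/s33.png',cv2.resize(q[120:300,100:430,::-1],None,fx=2.4,fy=2.4,interpolation=cv2.INTER_CUBIC))
E
```

```text
needle 50.0 50.11048324968688 47.566096337857786
clk 81.2 pos [0.4156 0.0158 0.1964] w 0.0337 F [-0.5  0.2  0.4] | cm now [-19.12   0.08  12.26] cm after turn [-19.29   0.05  11.99] rot [-0.2  0.8  0. ] n 4.5
[177.7 191.7] [0.479 0.241 0.033]
[141.9 204.7] [0.437 0.348 0.029]
[162.  208.7] [0.426 0.286 0.027]
[333.3 254.8] [ 0.302 -0.224  0.051]
gauge [ 0.548  -0.3121  0.0956]
gauge [ 0.4972 -0.3082  0.0957]
gauge [ 0.4491 -0.3059  0.0959]
```

View pics/t33.png

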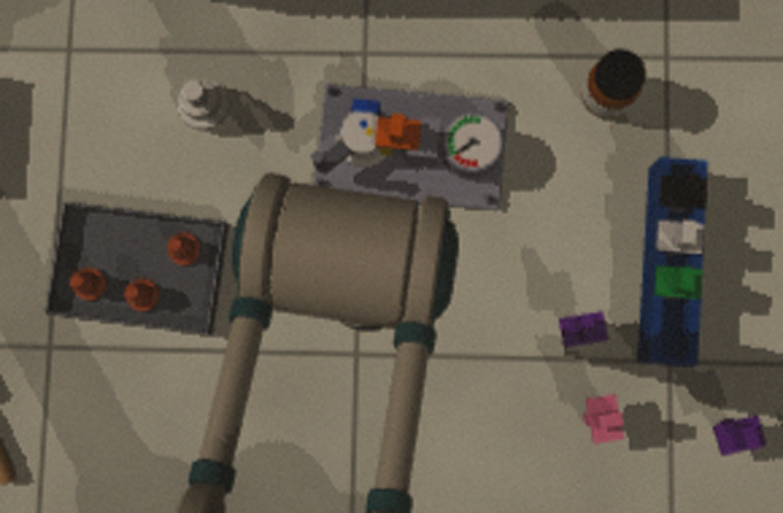

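View pics/s33.png

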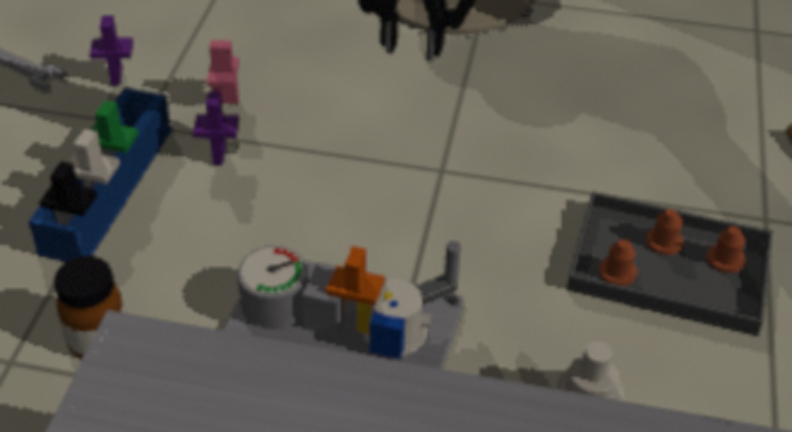

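View pics/n33.png

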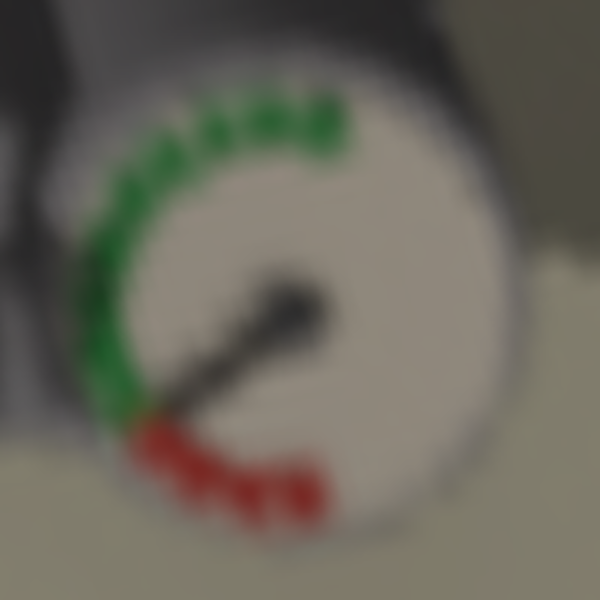

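```bash
python3 - <<'E'
from na import *
import na
na.zd=.059
ims={'zero':cv2.imread('pics/s3.png')[:,:,::-1].astype(float),'zero0':cv2.imread('pics/scene0.png')[:,:,::-1].astype(float),'rest':np.load('pics/n33.npy'),'flushA':np.load('pics/n21.npy'),'flushB':np.load('pics/n30.npy'),'mid':np.load('pics/n31.npy')}
tiles=[]
for k,im in ims.items():
    r=rect(im);tiles.append(cv2.resize(np.clip(r*1.3,0,255).astype(np.uint8)[20:185,10:175,::-1],(260,260),interpolation=cv2.INTER_CUBIC));
cv2.imwrite('pics/tiles.png',np.vstack([np.hstack(tiles[:3]),np.hstack(tiles[3:])]))
E
```

```text
(no output)
```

View pics/tiles.png

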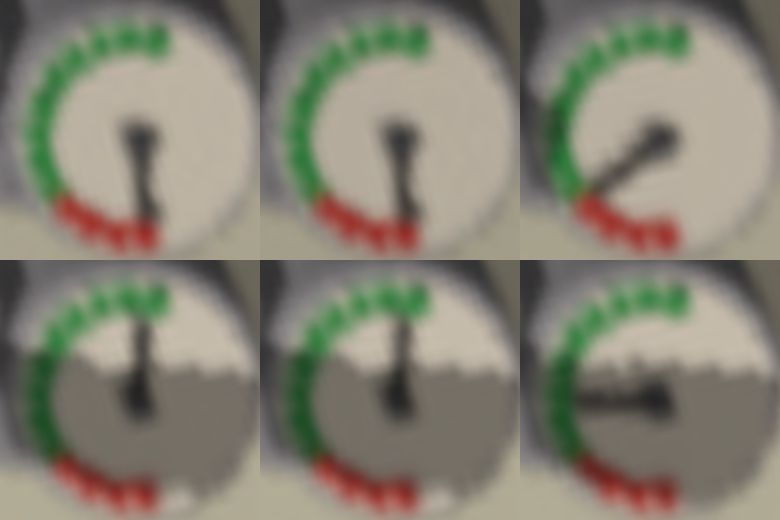

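```bash
python3 -c "
from rig import manip
print(manip.sign_off())"
```

```text
the job is handed in; nothing more can be done
None
```

I handed the job in at about 81 s of the 210 s allowed. The 12 mm (orange) gauge fits both pads. The yellow reading is only just into the green, so the call on that pad is close.

**Tips:** All three brown tips went into the tray first. One was later knocked aside within the tray. My last picture shows all three still in it.

**Blue pad:** The 8 mm gauge left the dial in the red. The 12 mm gauge brought it clearly into the green, at about 3.8 mm of plunger travel. Both went back in the rack.

**Yellow pad:** The body reached its other stop, with the crank pin at 129° against 130° expected. The 8 mm gauge read red.
- **Reading:** The 12 mm gauge settled right at the red/green boundary, and by eye the needle sits on the dividing line. I put the plunger at 2.1 to 2.2 mm, against the 2.0 mm limit. I got that from the needle's free and flush positions with the gauge held against the anvil.
- **Repeatability:** The reading came back the same after I nudged the gauge, pushed the body to its stop again and re-hung the gauge. It gives a gap of about 17.4 mm.
- **Disagreement:** Rougher estimates by touch ran from about 17.2 to 18.7 mm, so some of them would have meant the 16 mm gauge instead. I went by the dial and did not try the 16 mm gauge after the 12 mm one read green.

**At hand-in:** The 12 mm gauge hangs in the yellow gap and the 8, 16 and 20 mm gauges hang in the rack. The spare body, the oil jar and the look-alikes looked undisturbed in the last pictures, and the robot was clear of everything.

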